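# Shut and lock the yerba caddy

## Robot

A 6-joint arm with a two-finger parallel gripper is mounted at the origin on the work surface. World frame = base frame: x ahead of the robot, y to its left, z up, the work surface at z = 0. Lengths are in m, angles in rad, forces in N, time in s.
With the tool pointing down it reaches from about 0.325 to 1 m from the base axis. Payload 5.1 kg.
Tool frame: the origin (TCP) lies on the mounting face of the last link; the fingertips stand 173 mm ahead of it and the grasp point (between the pads) lies 155 mm ahead of it; y points along the fingers, z is the direction in which the jaws open and shut, and the axes are right-handed (so a half turn about y gives the same grasp; the last joint's range is limited). The gripper opens to 85 mm and grips with 20 to 120 N. Pads are 22 mm wide; open, the fingers measure 114 mm over their backs; the gripper's body (76 mm by 85 mm) begins 54 mm behind the grasp point. The pads swing forward as they close: fully open they stand 13 mm farther back than shut.
Start: joints at [-1.344, 0.124, 1.65, -0, 1.367, -0.083], TCP at [0.198, -0.619, 0.405] pointing down, gripper open.
Joint ranges: [-2.61, 2.61], [-1.02, 2.33], [0.03, 2.71], [-1.35, 4.49], [0.32, 2.68], [-2.91, 2.91]. Speed limits (rad/s): [2.57, 2.57, 3.14, 3.14, 3.14, 3.14].

## Interface

Orientations are given as a unit quaternion [x, y, z, w].
In Python, from plant import manip gives the robot as it stands.
- The arm moves only by the tool move_arm, never from a script. Its argument "targets" is a list of rows, each a list of 6 numbers: the shift along the tool's x, y, z in mm, then the turn, a rotation vector about the tool's x, y, z in degrees. In form: [[x, y, z, rx, ry, rz], ...]. A call has 1 to 20 rows; each row shifts and turns the commanded pose from where the row before left it, along the tool's axes as they then stand; what a row does not reach is not made up. A row lasts 1/10 s, in which the tool goes at most 50 mm and 8.59 degrees, less where a joint would pass 70% of its speed; a pose out of reach is approached as far as the arm can. A call with a gripper value outside its range is refused whole. "jaw" is the opening, from 0 (shut) to 1 (fully open), set as the call begins (left out, the last holds). The fingers move at their own pace and stop on an object; "grip_force" is the grip in N (left out, the last holds). Time passes only in rows, so rows that do not move let the fingers close. It gives the time, the measured TCP pose, the force and the opening at its end, in the units of the state.
- manip.get_obs(): the state, without advancing time (a new reading comes with each control period).
- manip.snapshot(name): name is "side" or "top"; returns a dict with "color" (400x640x3 uint8, red, green, blue), "range_z" (400x640 float32, m along the optical axis (not along the pixel's ray), 0 where there is no reading), "camera_matrix" (3x3 intrinsics, pixels), "k1" (the pictures are not rectified: a ray, as slopes to the right and down, at radius r is drawn at 1 + k1 r^2 times it, then the intrinsics apply), "R" (3x3) and "t" (3): a world point X has camera coordinates R X + t. Camera axes: x right, y down, z forward; pixel columns grow to the right and rows downward; lengths in m; the calibration is good to about 2 mm. A picture is of the moment at which its call begins.
- manip.sign_off(): hands the job in, once; it reports no verdict.
Trained networks look in a picture, given as the dict that the camera call returned (one of the last four; its "shot" number tells which), for a name from the list of things; names that differ only in an ending like _2 or _b are one class to them, and where a whole thing is asked for, a point or a joint stands for the part that bears it (a point fixed in the world has none). Each returns a list of dicts, best first, with "confidence" (0 to 1); they miss things now and then, are a little off and sometimes report something else, mostly with a low value. They report only what shows in the picture. A call takes as long as a camera call. They do not tell look-alikes from the thing itself.
- manip.trace(label, picture): "mask" (400x640 bool, what is visible of it) and "location" ([row, column] in pixels, amid what is visible of it).
- manip.tip_of(label, picture): "location" ([row, column] in pixels: a listed point, or the origin of a listed thing).
The state is a dict: "time": time; "joints": joint angles; "qd": joint speeds; "joint_efforts": joint torques, N m; "ee_pos": TCP position; "ee_rot": TCP orientation; "force": force on the tool from outside, world axes, zero at the start; "ft_torque": the same for the moment, N m; "gripper_width": finger opening in m.
Only numpy, scipy, OpenCV 4.12 (cv2) and the standard library are available. Lean on these libraries where they do the work, as an engineer would, in place of code of your own. Each camera call takes 0.05 s, during which the arm holds its last target.

## Task

Take the bombilla off the open yellow caddy and lay it flat on the orange plate, then swing the caddy's lid shut and press its front edge until it snaps. Then turn the knob on the lid gently back and forth to find the hidden spot where the steel pin in its top drops in, stop there without forcing the knob on, and let go. Leave everything else where it stands.

Things in the scene. Friction and masses are not known exactly. Their poses are not given: they have to be found in the camera images.
- caddy: Yellow plastic caddy, fixed to the table: an open tub 150 mm (its x) by 130 mm (its y), 100 mm high, walls 5 mm. Origin at the centre of its underside. The lid hinges on its +x rim; its front, with a spring catch, is its -x side. Its +x points away from the robot, turned up to 30 degrees either way. A 275 mm flask and a 166 mm kettle stand fixed at the table's far edge, 0.1 m beyond its lid.
- lid (a joint): Angle of the lid (rad): 0 shut, 1.57 upright, 1.9 fully open. A stiff hinge holds it where it is left (2 to 5 N at the front edge moves it). It starts open a little past upright. In the last 0.1 rad its front lip meets the catch: about 10 N downward at the front edge snaps it past; it then reads below 0.03.
- lid_hinge (a point): Middle of the lid's hinge line, which runs along the caddy's y at 101 mm above the table; the lid's underside plane passes through it.
- lid_front (a point): Point on the lid's outer face (its top when shut), 145 mm from the hinge, midway across: the place to push and to press. The lid is 6 mm thick and 130 mm wide and ends 159 mm from the hinge; at its front edge a lip 44 mm wide hangs 23 mm down. The shut lid's outer face is 107 mm above the table.
- knob_grip (a point): Centre of the knob's bar grip, on its turning axis, 75 mm from the hinge on the lid's outer face. Bar 44 mm long (point x), 14 wide (y), 24 high; this point is 14 mm above the disc (radius 24 mm) at its foot, 10 mm below the bar's top and, lid shut, 141 mm above the table. Under the disc a collar of radius 30 mm, 16 mm high. A steel pin 8 mm thick stands out of the bar's top.
- knob (a joint): Angle of the knob (rad), 0 with the bar pointing from hinge to front, growing anticlockwise seen from above with the lid shut; stops at -0.95 and 0.95. It turns freely (0.03 N m) and starts near 0.
- pin (a joint): How far the knob's spring-loaded pin has sunk (m): about 0 to 0.001 standing out 7 mm above the bar, 0.006 dropped in. It drops of itself within 0.1 s, and stays, where the knob's angle meets a hidden notch. Notches lie a quarter turn apart, so one or two are in range, 0.35 to 0.93 rad from the middle on either side. It drops once the knob is within about 0.1 rad of the notch's middle.
- core (a joint): Wind-up of the springy coupling under the knob's bar (rad, 0.8 N m per rad): angle of the lock inside minus angle of the bar. Near 0 while the knob runs free; once the pin has dropped it is how far the notch holds the lock back (negative if the bar has been turned on anticlockwise). Turning the bar by this amount relaxes it.
- bombilla_center (a point): Middle of the bombilla, half-way up: a flat steel drinking straw 186 mm long (the point's x), stem 13 mm wide and 9 mm thick, with a flat round filter 26 mm across at its +x end, 50 g. It lies across the caddy's mouth from side wall to side wall, in the front half, roughly along the caddy's y, with its underside 100 mm above the table, and blocks the lid.
- plate_top (a point): Centre of the orange melamine plate at the height of its rim (18 mm above the table); 170 mm across, rim 18 mm high. It may stand to the left or the right of the caddy.
- gourd: Calabash gourd in a wire stand, 86 mm across, 112 mm high, origin at the centre of its foot: leave alone.
- jar: Clip-top glass jar, 98 mm across over its clip, 117 mm high, origin at the centre of its foot: leave alone.
- bowl: White sugar bowl, 100 mm across, 50 mm high, origin under its centre: leave alone.
- mug: Blue mug, 76 mm across and 85 mm high, handle to its +y, origin under its centre: leave alone.
- tin: Plain tin, 66 mm across, 75 mm high, origin under its centre: leave alone.
Things that resemble listed ones, but are neither listed nor needed, are in the scene too. What is meant by the part that bears bombilla_center is not turquoise, and is the larger of those in its own colour.

How it is judged:
By the outcome, as a careful person would: the job done as asked, in the order asked, and still so for the second after the job is handed in, with the robot touching nothing.
It also fails if it takes over 72 s, if anything falls off the work surface, if the arm or the gripper's body presses on something with over 40 N, if the wrist force passes 120 N, or if a joint passes its speed limit or range.

## Working session

There is one attempt and no reset: what is moved stays moved. The work goes in short steps, Python scripts to look and compute and a tool call to move; the robot and the scene stay as the last step left them, time stands still between calls to the robot, and variables do not carry over. Pictures are saved under pics/ and viewed, and the job is handed in when it is done.

Besides the shell and the picture viewer there is one more tool, called after "Request:" in YAML: its name, and indented under it one key for each argument. move_arm: Moves the arm, as the interface text tells. Its arguments: {"type":"object","properties":{"targets":{"type":"array"},"jaw":{"type":"number"},"grip_force":{"type":"number"}},"required":["targets"]}

```bash
ls; mkdir -p pics; cat > h.py <<'E'
import numpy as np, cv2
from plant import manip
from scipy.spatial.transform import Rotation as Rn
def save(s,n):
    cv2.imwrite(f'pics/{n}.png',s['color'][:,:,::-1])
def ray(s,r,c):
    K=s['camera_matrix'];d=np.array([s['k1'],0,0,0,0.])
    xd=(c-K[0,2])/K[0,0];yd=(r-K[1,2])/K[1,1]
    u=cv2.undistortPoints(np.array([[[c,r]]],float),K,np.array([s['k1'],0,0,0.]))[0,0]
    return np.array([u[0],u[1],1.])
def atz(s,r,c,z):
    v=s['R'].T@ray(s,r,c);o=-s['R'].T@s['t'];return o+v*(z-o[2])/v[2]
def dep(s,r,c):
    d=s['range_z'][int(round(r)),int(round(c))]
    return s['R'].T@(ray(s,r,c)*d-s['t'])
def cloud(s):
    K=s['camera_matrix'];rr,cc=np.mgrid[0:400,0:640]
    u=cv2.undistortPoints(np.stack([cc.ravel(),rr.ravel()],1).astype(float)[:,None],K,np.array([s['k1'],0,0,0.]))[:,0]
    d=s['range_z'].ravel()
    P=np.c_[u*d[:,None],d]
    P=(P-s['t'])@s['R'];P[d==0]=np.nan
    return P.reshape(400,640,3)
def proj(s,X):
    rv=cv2.Rodrigues(s['R'])[0]
    p=cv2.projectPoints(np.array(X,float).reshape(-1,1,3),rv,np.array(s['t'],float),s['camera_matrix'],np.array([s['k1'],0,0,0.]))[0][:,0]
    return p[:,::-1]
E
python3 - <<'E'
from h import *
for n in ['top','side']:
    s=manip.snapshot(n);save(s,n+'0')
    print(n,-s['R'].T@s['t'],s['R'][2])
    for l in ['bombilla_center','plate_top','caddy','lid_hinge','lid_front','knob_grip','gourd','jar','bowl','mug','tin']:
        for d in manip.tip_of(l,s)[:3]:
            r,c=d['location'];print(l,round(d['confidence'],2),np.round([r,c]),np.round(dep(s,min(max(r,0),399),min(max(c,0),639)),3))
print(manip.get_obs())
E
```

```text
pics
top [ 0.34500971 -0.04604953  1.3804582 ] [ 1.27322415e-01  2.13531618e-04 -9.91861360e-01]
bombilla_center 0.85 [287. 436.] [ 0.262 -0.399  0.006]
bombilla_center 0.6 [207. 324.] [ 0.489 -0.059  0.106]
bombilla_center 0.45 [139. 332.] [ 0.716 -0.086  0.003]
plate_top 0.94 [204. 408.] [ 0.512 -0.318  0.005]
caddy 0.73 [206. 320.] [ 0.505 -0.05   0.006]
lid_hinge 0.96 [173. 306.] [ 0.587 -0.007  0.11 ]
lid_front 0.68 [150. 295.] [0.619 0.017 0.256]
gourd 0.78 [145. 381.] [ 0.673 -0.224  0.1  ]
jar 0.94 [206. 205.] [0.488 0.276 0.112]
bowl 0.63 [146. 235.] [0.693 0.219 0.003]
mug 0.74 [254. 362.] [ 0.359 -0.179  0.003]
tin 0.74 [244. 243.] [ 0.345 -0.046  1.38 ]
side [0.31523148 0.66197386 0.8629617 ] [ 0.16575483 -0.68062786 -0.71363229]
bombilla_center 0.75 [195. 309.] [ 0.491 -0.059  0.11 ]
bombilla_center 0.62 [198. 232.] [ 0.726 -0.094  0.005]
bombilla_center 0.46 [155. 402.] [ 0.267 -0.399  0.013]
plate_top 0.75 [153. 321.] [ 0.522 -0.352  0.005]
caddy 0.64 [170. 256.] [ 0.702 -0.229  0.   ]
caddy 0.62 [225. 299.] [0.495 0.021 0.082]
lid_hinge 0.63 [205. 269.] [ 0.581 -0.01 
[... 278 characters left out ...]
n 0.88 [312. 331.] [0.372 0.22  0.052]
{'time': 1.2, 'joints': array([-1.34358544e+00,  1.23790933e-01,  1.65031987e+00,  4.11732899e-05,
        1.36750851e+00, -8.26013790e-02]), 'qd': array([-0.00172821,  0.00030138,  0.00064302,  0.00055401,  0.00024934,
        0.00065272]), 'joint_efforts': array([ 2.78954240e-04, -4.23593938e+01, -3.65752065e+01, -9.20604793e-05,
        6.77053904e-04,  8.30917884e-06]), 'ee_pos': array([ 0.19814324, -0.61904436,  0.40471633]), 'ee_rot': array([-0.10908119,  0.69865078, -0.69862992,  0.10910827]), 'force': array([ 0.47026715, -0.72571817,  0.25090255]), 'ft_torque': array([ 0.01586321, -0.02074197, -0.00285166]), 'gripper_width': 0.08542151751723592}
```

View pics/top0.png

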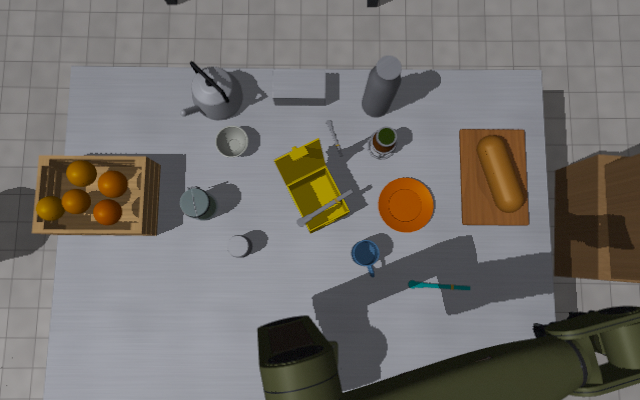

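View pics/side0.png

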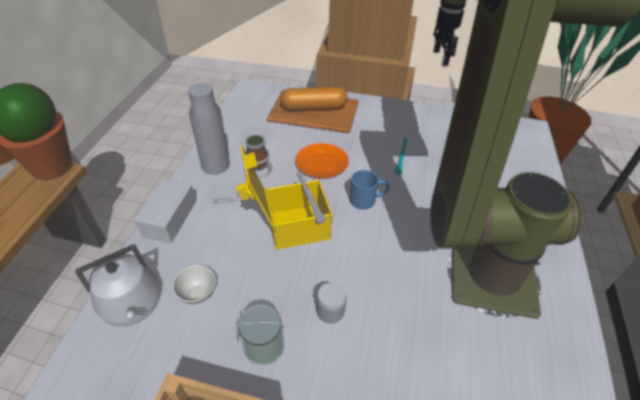

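```bash
python3 - <<'E'
from h import *
s=manip.snapshot('top');np.save('top.npy',s,allow_pickle=True)
P=cloud(s);c=s['color'].astype(int)
hsv=cv2.cvtColor(s['color'],cv2.COLOR_RGB2HSV)
yel=(hsv[...,0]>22)&(hsv[...,0]<36)&(hsv[...,1]>150)
yel[:, :260]=0; yel[:,360:]=0; 
Z=P[...,2]
rim=yel&(Z>0.09)&(Z<0.112)
q=P[rim][:,:2].astype(np.float32); print(len(q),cv2.minAreaRect(q))
lid=yel&(Z>0.13); A=P[lid]; print(len(A))
m=A.mean(0);print(m,np.linalg.svd(A-m,full_matrices=False)[2])
# bombilla
for d in manip.trace('bombilla_center',s)[:3]:
    print(d['confidence'],d['location'],d['mask'].sum())
    M=d['mask'];B=np.argwhere(M).astype(float)
    z=np.nanmedian(Z[M]);
    W=np.array([atz(s,r,cc,0.109 if z>0.05 else 0.009)[:2] for r,cc in B])
    print(z,cv2.minAreaRect(W.astype(np.float32)),W.mean(0))
orange=(hsv[...,0]>4)&(hsv[...,0]<18)&(hsv[...,1]>180); orange[:,:370]=0;orange[:,440:]=0;orange[:170]=0;orange[240:]=0
B=np.argwhere(orange);W=np.array([atz(s,r,cc,0.018)[:2] for r,cc in B],np.float32);print('plate',cv2.minEnclosingCircle(W),W.min(0),W.max(0),len(W))
x=cv2.resize(s['color'][110:250,250:390],None,fx=5,fy=5,interpolation=cv2.INTER_CUBIC)[:600,:]
cv2.imwrite('pics/crop0.png',x[:,:,::-1])
E
```

```text
419 ((0.5174062848091125, -0.04154361039400101), (0.1587502360343933, 0.1286356896162033), 27.867509841918945)
1154
[0.59694469 0.00631568 0.21039949] [[-0.6960956   0.05146082  0.71610244]
 [ 0.63970165 -0.40835445  0.65117466]
 [-0.3259336  -0.91137173 -0.25133416]]
0.87 [286.3, 434.7] 295
0.008321158836260695 ((0.2705417573451996, -0.4064093232154846), (0.17866690456867218, 0.02085091546177864), 88.2730941772461) [ 0.26835098 -0.39978979]
0.83 [207.3, 324.0] 384
0.10779232155987364 ((0.491171270608902, -0.06150255352258682), (0.02521558664739132, 0.1848287284374237), 33.972686767578125) [ 0.4878077  -0.05949789]
0.61 [160.3, 301.4] 1339
0.19072245455277098 ((0.626670241355896, 0.005318842828273773), (0.08876760303974152, 0.14582711458206177), 26.591197967529297) [0.62308397 0.00765806]
plate ((0.5100659132003784, -0.30836471915245056), 0.0835781991481781) [ 0.42908573 -0.3898615 ] [ 0.591862   -0.22547302] 2335
```

View pics/crop0.png

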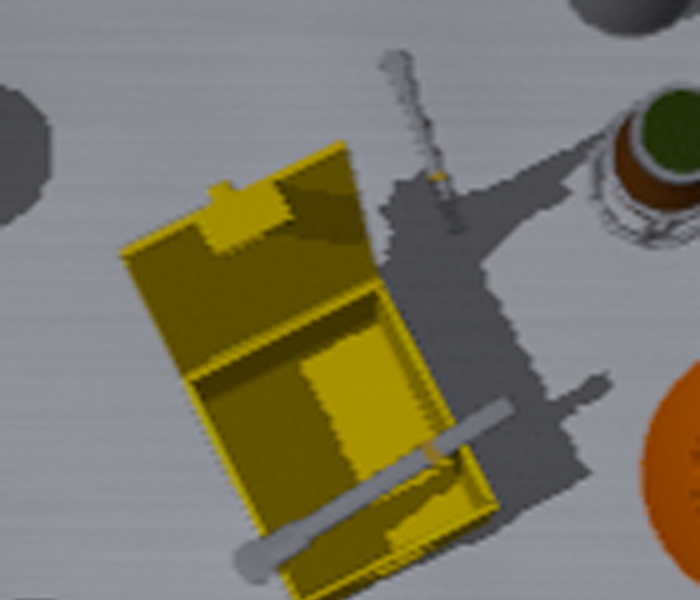

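```bash
cat >> h.py <<'E'
def state():
    o=manip.get_obs();R=Rn.from_quat(o['ee_rot']);return o,R
def delta(goal_grasp,jawyaw_deg,off=0.155):
    """tool down, jaw axis (tool z) at yaw (mod 180). returns rotation about tool y first, then shift in tool axes before rotation (world-fixed)"""
    o,R=state();M=R.as_matrix()
    best=None
    for k in (0,180):
        a=np.deg2rad(jawyaw_deg+k);z=np.array([np.cos(a),np.sin(a),0]);y=np.array([0,0,-1.]);x=np.cross(y,z)
        T=Rn.from_matrix(np.c_[x,y,z]);rv=(R.inv()*T).as_rotvec(degrees=True)
        if best is None or np.linalg.norm(rv)<np.linalg.norm(best[0]): best=(rv,T)
    p=np.array(goal_grasp)+[0,0,off]
    return best[0],M.T@(p-o['ee_pos']),best[1].as_matrix().T@(p-o['ee_pos']),M
E
python3 - <<'E'
from h import *
s=np.load('top.npy',allow_pickle=True).item()
pts={}
for n,(r,c) in dict(FR=(210.6,349.4),FL=(230,310),BR=(167.6,326),BL=(186,288)).items():
    pts[n]=atz(s,r,c,0.1)[:2];print(n,pts[n])
f=lambda a,b:(np.linalg.norm(pts[b]-pts[a]),np.degrees(np.arctan2(*(pts[b]-pts[a])[::-1])))
print(f('FR','BR'),f('FL','BL'),f('FR','FL'),f('BR','BL'))
o,R=state();print(R.as_matrix().round(3))
rv,sh,sh2,M=delta([0.491,-0.0615,0.20],34);print(rv,sh*1000,sh2*1000)
# overlay
img=s['color'].copy()
img=cv2.resize(img[100:260,240:400],None,fx=3.75,fy=3.75,interpolation=cv2.INTER_CUBIC)
def draw(X,col):
    p=proj(s,X);cv2.polylines(img,[np.int32(np.round(((p[:,::-1]-[240,100]+.5)*3.75))).reshape(-1,1,2)],True,col,1)
yaw=np.radians(28);cx,cy=0.5165,-0.0425
def W(l):
    l=np.array(l,float);c,sn=np.cos(yaw),np.sin(yaw)
    return np.c_[cx+c*l[:,0]-sn*l[:,1],cy+sn*l[:,0]+c*l[:,1],l[:,2]]
for h in(0.1,0.0): draw(W([[-.075,-.065,h],[-.075,.065,h],[.075,.065,h],[.075,-.065,h]]),(255,0,0))
cv2.imwrite('pics/ov0.png',img[:,:,::-1])
E
```

```text
FR [ 0.48104814 -0.13278015]
FL [ 0.42467259 -0.02078644]
BR [ 0.60554847 -0.06510894]
BL [0.55072941 0.04389686]
(np.float64(0.14170293975788917), np.float64(28.525957256701236)) (np.float64(0.14168362738680906), np.float64(27.16363667554936)) (np.float64(0.12538258794267373), np.float64(116.71983425501315)) (np.float64(0.12201390820018852), np.float64(116.69784099291832))
[[-0.952  0.     0.305]
 [-0.305  0.    -0.952]
 [-0.    -1.    -0.   ]]
[3.20493765e-03 7.37512352e+01 5.35829216e-04] [-448.89537717   49.73275717 -441.708019  ] [ 298.46162731   49.70109989 -554.56004051]
```

View pics/ov0.png

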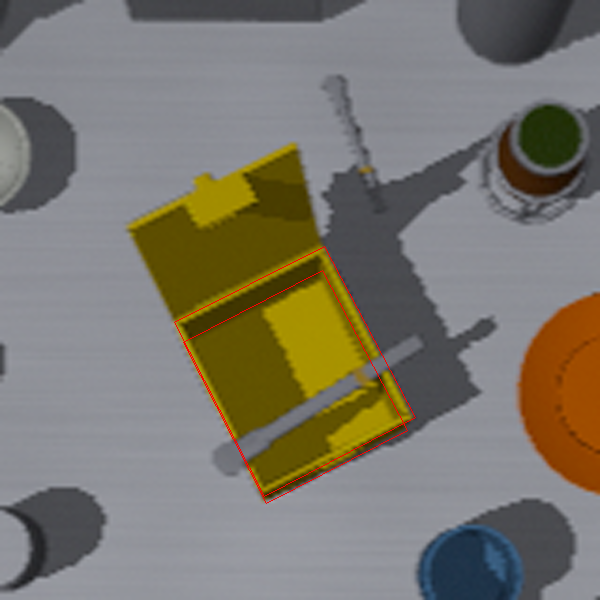

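Request:
move_arm:
  targets:
    - [0, 0, 0, 0, 8.2, 0]
    - [0, 0, 0, 0, 8.2, 0]
    - [0, 0, 0, 0, 8.2, 0]
    - [0, 0, 0, 0, 8.2, 0]
    - [0, 0, 0, 0, 8.2, 0]
    - [0, 0, 0, 0, 8.2, 0]
    - [0, 0, 0, 0, 8.2, 0]
    - [0, 0, 0, 0, 8.2, 0]
    - [0, 0, 0, 0, 8.2, 0]
  jaw: 0.38

```text
time: 2.2
ee_pos: [0.1981, -0.6191, 0.4047]
ee_rot: [0.334, 0.623, -0.623, -0.334]
force: [-0.6, 0.2, -0.5]
gripper_width: 0.0322
```

Request:
move_arm:
  targets:
    - [20, 0, -37, 0, 0, 0]
    - [20, 0, -37, 0, 0, 0]
    - [20, 0, -37, 0, 0, 0]
    - [20, 0, -37, 0, 0, 0]
    - [20, 0, -37, 0, 0, 0]
    - [20, 0, -37, 0, 0, 0]
    - [20, 0, -37, 0, 0, 0]
    - [20, 0, -37, 0, 0, 0]
    - [20, 0, -37, 0, 0, 0]
    - [20, 0, -37, 0, 0, 0]
    - [20, 0, -37, 0, 0, 0]
    - [20, 0, -37, 0, 0, 0]
    - [20, 0, -37, 0, 0, 0]
    - [20, 0, -37, 0, 0, 0]
    - [0, 0, 0, 0, 0, 0]

```text
time: 3.7
ee_pos: [0.4727, -0.094, 0.405]
ee_rot: [0.33, 0.626, -0.625, -0.33]
force: [0.7, -0.3, -0.1]
gripper_width: 0.0325
```

```bash
python3 - <<'E'
from h import *
rv,sh,sh2,M=delta([0.491,-0.0615,0.1095],34);print(rv,sh*1000,sh2*1000)
print(manip.get_obs())
s=manip.snapshot('side');save(s,'side1')
E
```

```text
[0.07993488 0.29049275 0.02452015] [ 16.46422864 140.53440548 -33.27566045] [ 16.69335372 140.48080847 -33.38763125]
{'time': 3.7, 'joints': array([-3.08078441e-01, -2.59941684e-01,  2.01383341e+00,  1.38426301e-03,
        1.38717458e+00,  2.23477981e+00]), 'qd': array([-0.07196686, -0.01041373,  0.01333815, -0.04791451,  0.00995869,
       -0.05269559]), 'joint_efforts': array([  1.59762472, -24.69609797, -36.8536377 ,   0.29203825,
        -0.04670655,   0.31056818]), 'ee_pos': array([ 0.4726552 , -0.09400954,  0.40498081]), 'ee_rot': array([ 0.33048063,  0.62568415, -0.62467105, -0.33028469]), 'force': array([ 0.71965315, -0.33982908, -0.11281365]), 'ft_torque': array([-0.00054067,  0.02530455, -0.01179654]), 'gripper_width': 0.03246666294599031}
```

View pics/side1.png

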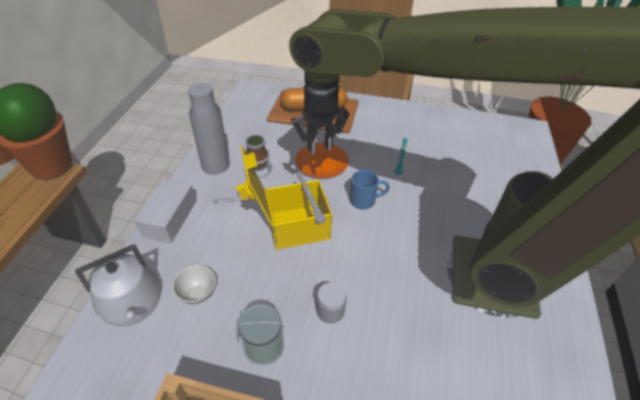

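Request:
move_arm:
  targets:
    - [8, 0, -17, 0, 0, 0]
    - [8.5, 0, -16.5, 0, 0, 0]
    - [0, 30, 0, 0, 0, 0]
    - [0, 30, 0, 0, 0, 0]
    - [0, 30, 0, 0, 0, 0]
    - [0, 20, 0, 0, 0, 0]
    - [0, 0, 0, 0, 0, 0]

```text
time: 4.45
ee_pos: [0.4884, -0.0659, 0.2912]
ee_rot: [-0.33, -0.623, 0.625, 0.335]
force: [-0.9, 0.1, 0.4]
gripper_width: 0.0324
```

```bash
python3 - <<'E'
from h import *
rv,sh,sh2,M=delta([0.491,-0.0615,0.1095],34);print(rv,sh*1000)
s=manip.snapshot('side');x=cv2.resize(s['color'][120:260,220:380],None,fx=4,fy=4,interpolation=cv2.INTER_CUBIC);cv2.imwrite('pics/s2.png',x[:,:,::-1])
E
```

```text
[-0.28809643 -0.14570154  0.28757252] [ 2.02435555 26.65593866 -4.74720219]
```

View pics/s2.png

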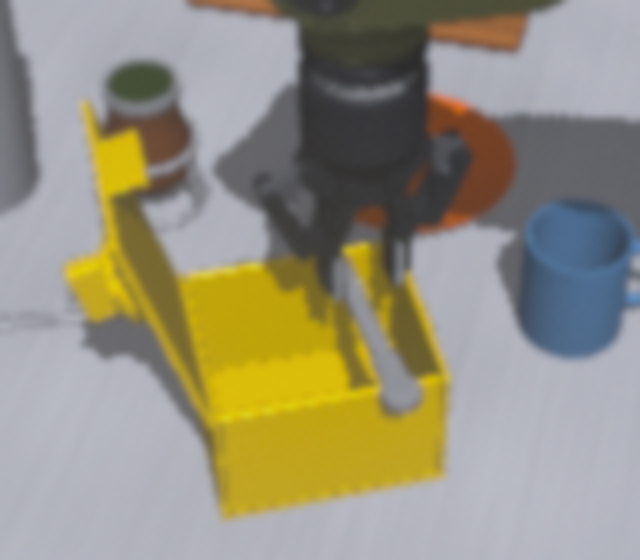

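Request:
move_arm:
  targets:
    - [2, 0, -4, 0, 0, 0]
    - [0, 13, 0, 0, 0, 0]
    - [0, 13, 0, 0, 0, 0]
    - [0, 0, 0, 0, 0, 0]
    - [0, 0, 0, 0, 0, 0]

```text
time: 5.0
ee_pos: [0.492, -0.0611, 0.268]
ee_rot: [-0.332, -0.624, 0.624, 0.333]
force: [-0.2, 0.3, 0.1]
gripper_width: 0.0325
```

```bash
python3 - <<'E'
from h import *
rv,sh,sh2,M=delta([0.491,-0.0615,0.1095],34);print(rv,sh*1000,manip.get_obs()['force'])
s=manip.snapshot('side');x=cv2.resize(s['color'][120:260,220:380],None,fx=4,fy=4,interpolation=cv2.INTER_CUBIC);cv2.imwrite('pics/s3.png',x[:,:,::-1])
E
```

```text
[-0.05994623 -0.0412517   0.0613799 ] [0.22366651 3.49557435 1.02836949] [-0.19184242  0.28793487  0.13515225]
```

View pics/s3.png

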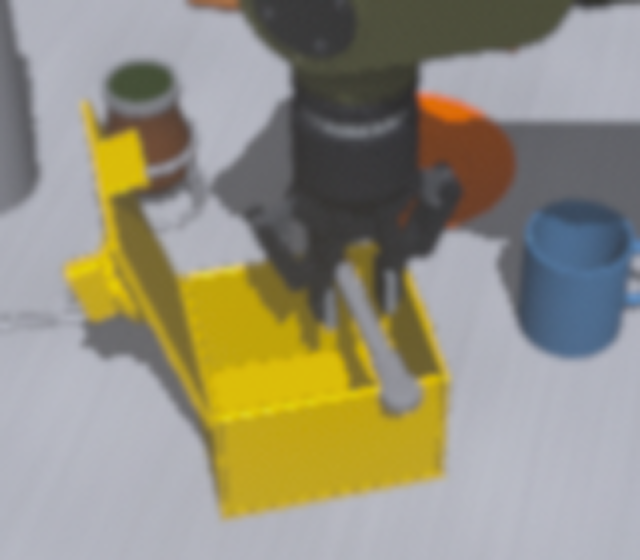

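Straddling well (stem at 350,290 between the pads). Close gently while finishing the last 3 mm.

Request:
move_arm:
  targets:
    - [0, 3, 0, 0, 0, 0]
    - [0, 0, 0, 0, 0, 0]
    - [0, 0, 0, 0, 0, 0]
    - [0, 0, 0, 0, 0, 0]
    - [0, 0, 0, 0, 0, 0]
    - [0, 0, 0, 0, 0, 0]
  jaw: 0
  grip_force: 30

```text
time: 5.65
ee_pos: [0.4923, -0.0612, 0.2659]
ee_rot: [0.332, 0.624, -0.624, -0.332]
force: [-0.3, -0.6, 0.8]
gripper_width: 0.0122
```

Request:
move_arm:
  targets:
    - [0, -15, 0, 0, 0, 0]
    - [0, -30, 0, 0, 0, 0]
    - [0, -30, 0, 0, 0, 0]
    - [0, 0, 0, 0, 0, 0]

```text
time: 6.05
ee_pos: [0.4937, -0.0615, 0.347]
ee_rot: [0.336, 0.625, -0.623, -0.329]
force: [-0.1, -0.9, 0.3]
gripper_width: 0.0122
```

```bash
python3 - <<'E'
from h import *
rv,sh,sh2,M=delta([0.510,-0.308,0.08],34);print(rv,sh*1000,M)
s=manip.snapshot('side');x=cv2.resize(s['color'][100:260,220:380],None,fx=3.7,fy=3.7,interpolation=cv2.INTER_CUBIC);cv2.imwrite('pics/s4.png',x[:,:,::-1])
E
```

```text
[ 0.3897549  -0.04607731 -0.41965387] [-212.77182304  112.72239301  124.87651485] [[-0.55849037  0.00973418 -0.82945389]
 [ 0.82947869 -0.00227212 -0.55853374]
 [-0.00732148 -0.99995004 -0.00680534]]
```

View pics/s4.png

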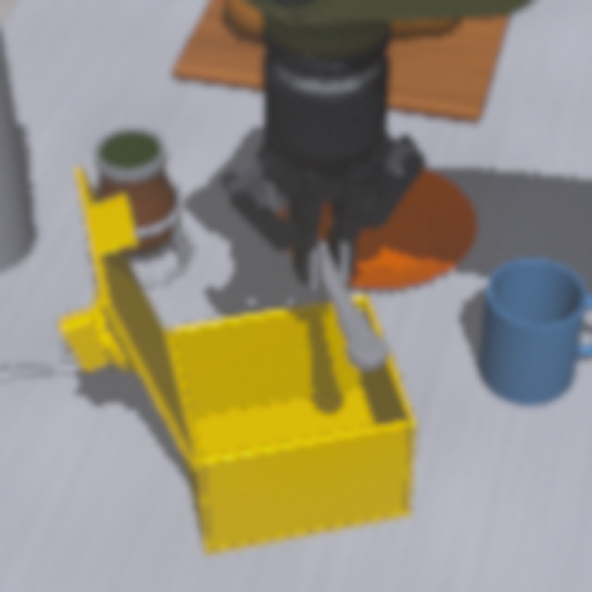

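Request:
move_arm:
  targets:
    - [-35, 0, 21, 0, 0, 0]
    - [-36, 0, 21, 0, 0, 0]
    - [-36, 0, 21, 0, 0, 0]
    - [-36, 0, 21, 0, 0, 0]
    - [-35, 0, 21, 0, 0, 0]
    - [-35, 0, 20, 0, 0, 0]
    - [0, 30, 0, 0, 0, 0]
    - [0, 30, 0, 0, 0, 0]
    - [0, 30, 0, 0, 0, 0]
    - [0, 0, 0, 0, 0, 0]
    - [0, 0, 0, 0, 0, 0]

```text
time: 7.2
ee_pos: [0.5072, -0.3074, 0.2499]
ee_rot: [0.331, 0.624, -0.624, -0.333]
force: [0.3, -0.1, 0.4]
gripper_width: 0.0123
```

```bash
python3 - <<'E'
from h import *
rv,sh,sh2,M=delta([0.510,-0.308,0.0285],34);print(rv,sh*1000,manip.get_obs()['force'])
for n in('side','top'):
    s=manip.snapshot(n);a=(80,250) if n=='side' else (330,140)
    if n=='side': x=s['color'][100:260,240:440]
    else: x=s['color'][130:290,310:510]
    x=cv2.resize(x,None,fx=3.7,fy=3.7,interpolation=cv2.INTER_CUBIC);cv2.imwrite(f'pics/{n}5.png',x[:,:,::-1])
    for d in manip.tip_of('plate_top',s)[:2]:print(n,d,atz(s,*d['location'],0.018))
    P=cloud(s)
    hsv=cv2.cvtColor(s['color'],cv2.COLOR_RGB2HSV)
    o=(hsv[...,0]>4)&(hsv[...,0]<18)&(hsv[...,1]>180)
    Q=P[o];k=(abs(Q[:,0]-.51)<.12)&(abs(Q[:,1]+.308)<.12)&(Q[:,2]<.03);Q=Q[k]
    print(len(Q),np.nanmin(Q,0),np.nanmax(Q,0),np.nanpercentile(Q[:,2],[5,50,95]))
    rim=Q[Q[:,2]>0.012][:,:2].astype(np.float32);print(cv2.minEnclosingCircle(rim))
E
```

```text
[-0.05012564 -0.04554423  0.14289128] [-2.22891713 66.41217124 -2.08748024] [ 0.31730466 -0.12300675  0.3607352 ]
side {'location': [154.9, 323.5], 'confidence': 0.63} [ 0.50867177 -0.33058667  0.018     ]
1015 [ 0.43038649 -0.38739336  0.00082724] [ 0.58874496 -0.22999395  0.02055618] [0.00340205 0.0100996  0.01703091]
((0.5108477473258972, -0.30948346853256226), 0.08241584897041321)
top {'location': [205.9, 406.3], 'confidence': 0.98} [ 0.50562263 -0.31138737  0.018     ]
495 [ 0.47743661 -0.38956689 -0.00350413] [ 0.59258701 -0.22547208  0.02205345] [0.00283057 0.01209334 0.01914966]
((0.5111410617828369, -0.3082999885082245), 0.08312465995550156)
```

View pics/side5.png

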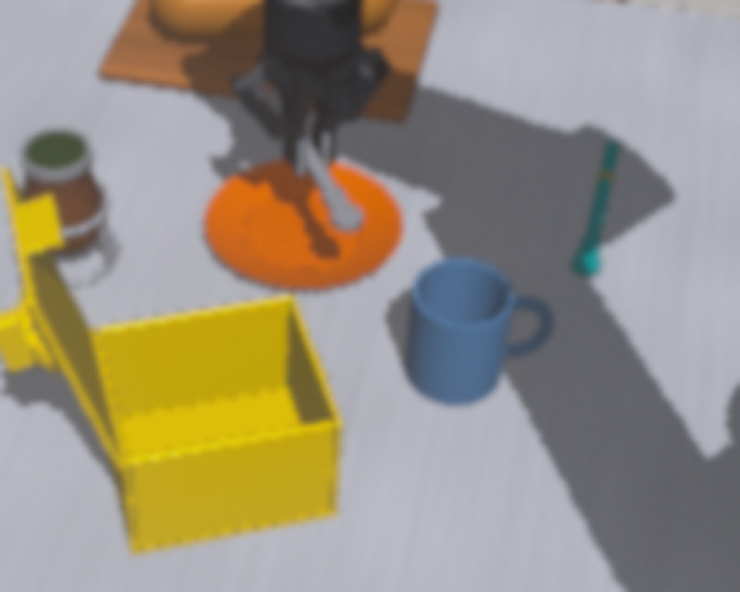

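View pics/top5.png

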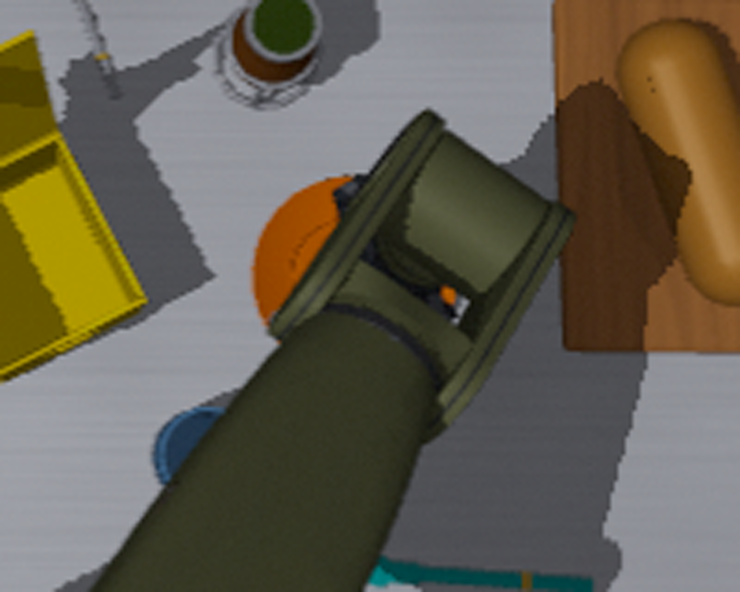

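```bash
python3 - <<'E'
from h import *
s=manip.snapshot('side')
print(dep(s,158.6,334),dep(s,158.6,333))
for z in (.085,.09,.095):
    p=atz(s,158.6,334,z)[:2]-manip.get_obs()['ee_pos'][:2];print(z,p,p@[-.559,.829])
E
```

```text
[ 0.45860536 -0.2320143   0.09448715] [ 0.461122   -0.22978648  0.09580622]
0.085 [-0.04773622  0.06497817] 0.08055145070448556
0.09 [-0.04866907  0.07079481] 0.08589490787403457
0.095 [-0.04960192  0.07661145] 0.0912383650435836
```

Request:
move_arm:
  targets:
    - [-4, 20, -2, 0, 0, 0]
    - [0, 20, 0, 0, 0, 0]
    - [0, 15, 0, 0, 0, 0]
    - [0, 6, 0, 0, 0, 0]
    - [0, 0, 0, 0, 0, 0]
    - [0, 0, 0, 0, 0, 0]

```text
time: 8.05
ee_pos: [0.5117, -0.3101, 0.1905]
ee_rot: [-0.333, -0.624, 0.624, 0.332]
force: [-0.0, 0.4, -0.0]
gripper_width: 0.012
```

Request:
move_arm:
  targets:
    - [0, 2, 0, 0, 0, 0]
    - [0, 1, 0, 0, 0, 0]
    - [0, 0, 0, 0, 0, 0]

```text
time: 8.35
ee_pos: [0.5115, -0.31, 0.1871]
ee_rot: [-0.332, -0.624, 0.624, 0.332]
force: [-0.1, -0.1, -1.5]
gripper_width: 0.0118
```

Request:
move_arm:
  targets:
    - [0, 1, 0, 0, 0, 0]
    - [0, 1, 0, 0, 0, 0]
    - [0, 0, 0, 0, 0, 0]

```text
time: 8.65
ee_pos: [0.5113, -0.3098, 0.1845]
ee_rot: [0.332, 0.624, -0.624, -0.332]
force: [0.2, 0.0, -0.2]
gripper_width: 0.0118
```

```bash
python3 - <<'E'
from h import *
print(manip.get_obs()['force'],manip.get_obs()['ee_pos'])
s=manip.snapshot('side');x=s['color'][100:200,270:400]
x=cv2.resize(x,None,fx=6,fy=6,interpolation=cv2.INTER_CUBIC);cv2.imwrite(f'pics/s6.png',x[:,:,::-1])
E
```

```text
[ 0.18396869  0.03701772 -0.21194699] [ 0.51129484 -0.3098475   0.1845074 ]
```

View pics/s6.png

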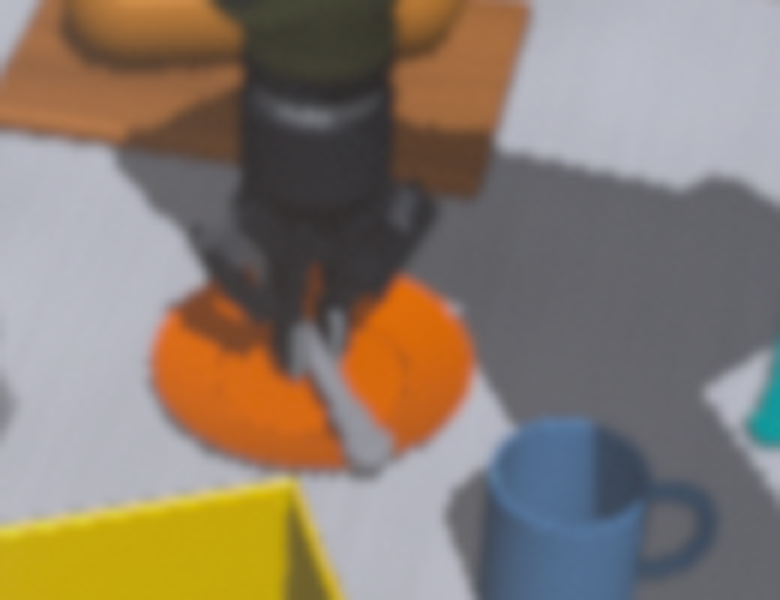

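Request:
move_arm:
  targets:
    - [0, 1, 0, 0, 0, 0]
    - [0, 1, 0, 0, 0, 0]
    - [0, 0, 0, 0, 0, 0]

```text
time: 9.0
ee_pos: [0.5116, -0.31, 0.1839]
ee_rot: [0.332, 0.624, -0.624, -0.332]
force: [-2.7, 2.0, 7.1]
gripper_width: 0.0125
```

Request:
move_arm:
  targets:
    - [0, 1, 0, 0, 0, 0]
    - [0, 0, 0, 0, 0, 0]

```text
time: 9.2
ee_pos: [0.5117, -0.3101, 0.1838]
ee_rot: [-0.332, -0.624, 0.624, 0.333]
force: [-5.6, 4.1, 12.1]
gripper_width: 0.0121
```

Contact at the rim. Back off 1.5 mm of command, then release.

Request:
move_arm:
  targets:
    - [0, -1.5, 0, 0, 0, 0]
    - [0, 0, 0, 0, 0, 0]

```text
time: 9.4
ee_pos: [0.5116, -0.3101, 0.1839]
ee_rot: [-0.333, -0.624, 0.624, 0.332]
force: [-1.1, 1.1, 3.7]
gripper_width: 0.0123
```

Request:
move_arm:
  targets:
    - [0, 0, 0, 0, 0, 0]
    - [0, 0, 0, 0, 0, 0]
    - [0, 0, 0, 0, 0, 0]
    - [0, 0, 0, 0, 0, 0]
  jaw: 0.35

```text
time: 9.8
ee_pos: [0.5113, -0.3099, 0.1829]
ee_rot: [0.332, 0.624, -0.624, -0.332]
force: [0.4, 0.1, 0.3]
gripper_width: 0.03
```

Request:
move_arm:
  targets:
    - [0, -8, 0, 0, 0, 0]
    - [0, -20, 0, 0, 0, 0]
    - [0, -40, 0, 0, 0, 0]
    - [0, -40, 0, 0, 0, 0]
    - [0, 0, 0, 0, 0, 0]

```text
time: 10.3
ee_pos: [0.5133, -0.3113, 0.2995]
ee_rot: [-0.337, -0.624, 0.625, 0.327]
force: [0.2, -0.1, 0.6]
gripper_width: 0.0299
```

```bash
python3 - <<'E'
from h import *
s=manip.snapshot('side');x=s['color'][100:260,220:400]
x=cv2.resize(x,None,fx=3.7,fy=3.7,interpolation=cv2.INTER_CUBIC);cv2.imwrite(f'pics/s7.png',x[:,:,::-1])
o=manip.get_obs();print(o['joints'],o['ee_pos'])
E
```

```text
[-6.34539024e-01  1.02770709e-01  1.86266987e+00  1.82962346e-05
  1.16748001e+00  1.91447372e+00] [ 0.51254084 -0.31071866  0.29625143]
```

View pics/s7.png

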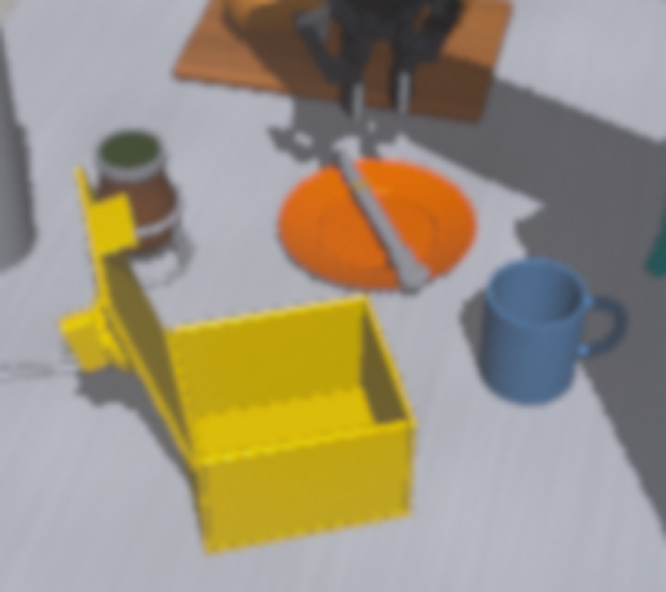

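Request:
move_arm:
  targets:
    - [0, -20, 0, 0, -8.4, 0]
    - [0, -20, 0, 0, -8.4, 0]
    - [0, -20, 0, 0, -8.4, 0]
    - [0, -20, 0, 0, -8.4, 0]
    - [0, -20, 0, 0, -8.4, 0]
    - [0, -20, 0, 0, -8.4, 0]
    - [0, -20, 0, 0, -8.4, 0]
    - [0, -20, 0, 0, -8.4, 0]
    - [0, -20, 0, 0, -8.4, 0]
    - [0, -10, 0, 0, -8.4, 0]
    - [0, 0, 0, 0, 0, 0]
  jaw: 0

```text
time: 11.45
ee_pos: [0.5115, -0.31, 0.4823]
ee_rot: [0.17, -0.686, 0.687, -0.171]
force: [-0.2, 0.1, 1.1]
gripper_width: -0.0002
```

```bash
python3 - <<'E'
from h import *
s=manip.snapshot('top');np.save('top8.npy',s,allow_pickle=True)
s2=manip.snapshot('side');np.save('side8.npy',s2,allow_pickle=True)
def crop(s,r0,r1,c0,c1,f,n):
    cv2.imwrite(f'pics/{n}.png',cv2.resize(s['color'][r0:r1,c0:c1],None,fx=f,fy=f,interpolation=cv2.INTER_CUBIC)[:,:,::-1])
crop(s,120,245,260,385,4.8,'t8')
o=manip.get_obs();print(o['ee_pos'],o['joints'],Rn.from_quat(o['ee_rot']).as_matrix()[:,2])
# merged yellow cloud, side + top
for S in(s,s2):
    P=cloud(S);hsv=cv2.cvtColor(S['color'],cv2.COLOR_RGB2HSV)
    y=(hsv[...,0]>22)&(hsv[...,0]<36)&(hsv[...,1]>150)&(abs(P[...,0]-.53)<.2)&(abs(P[...,1]+.02)<.2)
    Q=P[y];a=np.radians(27.5);u=Q@[np.cos(a),np.sin(a),0];v=Q@[-np.sin(a),np.cos(a),0]
    for z0 in np.arange(0.0,.28,.02):
        k=(Q[:,2]>z0)&(Q[:,2]<z0+.02)
        if k.sum()>5: print(round(z0,2),k.sum(),np.percentile(u[k],[1,50,99]).round(3),np.percentile(v[k],[1,50,99]).round(3))
E
```

```text
[ 0.51130322 -0.30986387  0.47982502] [-6.34609787e-01 -2.59696457e-02  1.68048983e+00 -1.38296221e-05
  1.48901521e+00  4.51387394e-01] [ 0.4660303  -0.88476704 -0.00174214]
0.0 1638 [0.376 0.442 0.509] [-0.337 -0.277 -0.219]
0.02 83 [0.364 0.503 0.51 ] [-0.337 -0.316 -0.22 ]
0.04 81 [0.364 0.503 0.51 ] [-0.337 -0.311 -0.211]
0.06 105 [0.363 0.508 0.51 ] [-0.337 -0.305 -0.211]
0.08 272 [0.361 0.447 0.515] [-0.339 -0.281 -0.211]
0.1 259 [0.364 0.513 0.521] [-0.339 -0.268 -0.212]
0.12 140 [0.518 0.522 0.526] [-0.335 -0.274 -0.213]
0.14 152 [0.523 0.527 0.531] [-0.336 -0.271 -0.214]
0.16 155 [0.529 0.532 0.537] [-0.335 -0.274 -0.213]
0.18 177 [0.534 0.538 0.585] [-0.336 -0.275 -0.213]
0.2 130 [0.539 0.543 0.547] [-0.336 -0.27  -0.213]
0.22 117 [0.545 0.549 0.552] [-0.337 -0.251 -0.212]
0.24 286 [0.532 0.553 0.56 ] [-0.336 -0.276 -0.213]
0.26 43 [0.532 0.537 0.551] [-0.296 -0.272 -0.255]
0.0 873 [0.369 0.436 0.506] [-0.338 -0.314 -0.209]
0.02 526 [0.369 0.436 0.509] [-0.338 -0.213 -0.208]
0.04 538 [0.369 0.438 0.511] [-0.339 -0.213 -0.208]
0.06 586 [0.368 0.439 0.513] [-0.338 -0.213 -0.208]
0.08 729 [0.367 0.436 0.514] [-0.339 -0.25  -0.208]
0.1 150 [0.368 0.512 0.521] [-0.336 -0.232 -0.209]
0.12 47 [0.519 0.522 0.526] [-0.305 -0.238 -0.208]
0.14 62 [0.525 0.56  0.576] [-0.29  -0.267 -0.209]
0.16 105 [0.532 0.562 0.582] [-0.271 -0.256 -0.209]
0.18 113 [0.536 0.559 0.583] [-0.32  -0.26  -0.208]
0.2 29 [0.542 0.545 0.55 ] [-0.3   -0.212 -0.209]
0.22 37 [0.547 0.551 0.557] [-0.33  -0.212 -0.209]
0.24 198 [0.534 0.553 0.56 ] [-0.322 -0.262 -0.209]
0.26 40 [0.534 0.538 0.544] [-0.294 -0.275 -0.253]
```

View pics/t8.png

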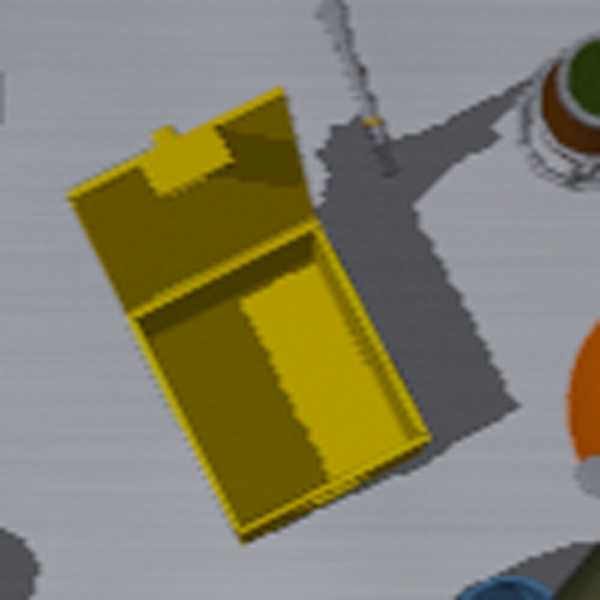

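```bash
cat >> h.py <<'E'
A=np.radians(27.5);U=np.array([np.cos(A),np.sin(A),0]);V=np.array([-np.sin(A),np.cos(A),0])
def uvz(u,v,z): return u*U+v*V+np.array([0,0,z])
def tcp_uvz():
    p=manip.get_obs()['ee_pos'];return np.array([p@U,p@V,p[2]])
def go(u,v,z,yaw=117.5):
    rv,sh,sh2,M=delta(uvz(u,v,z),yaw,0.0);print('rot',rv.round(2),'shift',(sh*1000).round(1),'tool x in uv',(M[:,0]@U).round(3),(M[:,0]@V).round(3),'z',(M[:,2]@U).round(3),(M[:,2]@V).round(3))
E
python3 - <<'E'
from h import *
s=np.load('top8.npy',allow_pickle=True).item()
print('flask',atz(s,68,387,.275),'kettle',atz(s,85,215,.1))
print(tcp_uvz());go(.592,-.2735,.48)
E
```

```text
flask [ 0.83095389 -0.2172135   0.275     ] kettle [0.8507384  0.26436429 0.1       ]
[ 0.31045229 -0.51094616  0.47982502]
rot [0.1  0.28 0.05] shift [-282.7   -0.  -236.1] tool x in uv -1.0 -0.005 z 0.005 -1.0
```

Request:
move_arm:
  targets:
    - [-35, 0, -29.5, 0, 0, 0]
    - [-35, 0, -29.5, 0, 0, 0]
    - [-35, 0, -29.5, 0, 0, 0]
    - [-35, 0, -29.5, 0, 0, 0]
    - [-35, 0, -29.5, 0, 0, 0]
    - [-35, 0, -29.5, 0, 0, 0]
    - [-35, 0, -29.5, 0, 0, 0]
    - [-37, 0, -29.5, 0, 0, 0]
    - [0, 0, 0, 0, 0, 0]
    - [0, 0, 0, 0, 0, 0]

```text
time: 12.55
ee_pos: [0.65, 0.0319, 0.4789]
ee_rot: [-0.172, 0.686, -0.686, 0.17]
force: [-0.0, -0.1, -0.2]
gripper_width: 0.0001
```

```bash
python3 - <<'E'
from h import *
print(tcp_uvz());go(.592,-.2735,.401);print(manip.get_obs()['joints'])
s=manip.snapshot('side');cv2.imwrite('pics/s9.png',cv2.resize(s['color'][80:260,200:380],None,fx=3.3,fy=3.3)[:,:,::-1])
E
```

```text
[ 0.59128132 -0.27188496  0.47889048]
rot [0.08 0.47 0.19] shift [-1.  77.9  1.7] tool x in uv -1.0 -0.008 z 0.008 -1.0
[-3.34165066e-02  9.16907854e-02  1.56149135e+00 -4.14187802e-04
  1.49199478e+00  1.04922202e+00]
```

View pics/s9.png

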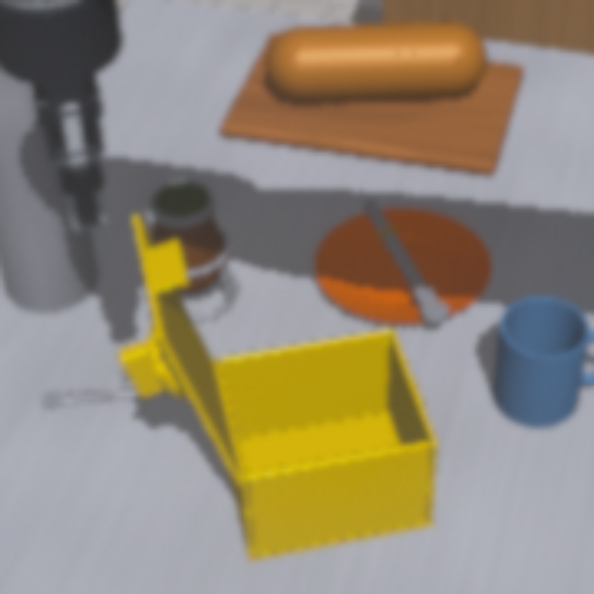

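Request:
move_arm:
  targets:
    - [-1, 30, 1.5, 0, 0, 0]
    - [0, 30, 0, 0, 0, 0]
    - [0, 17, 0, 0, 0, 0]
    - [0, 0, 0, 0, 0, 0]
    - [10, 0, 0, 0, 0, 0]
    - [10, 0, 0, 0, 0, 0]
    - [10, 0, 0, 0, 0, 0]
    - [0, 0, 0, 0, 0, 0]

```text
time: 13.4
ee_pos: [0.6243, 0.0152, 0.4068]
ee_rot: [0.169, -0.686, 0.687, -0.172]
force: [0.6, -0.4, 0.8]
gripper_width: -0.0001
```

```bash
python3 - <<'E'
from h import *
print(tcp_uvz(),manip.get_obs()['force'])
s=manip.snapshot('side');cv2.imwrite('pics/s10.png',cv2.resize(s['color'][80:260,200:380],None,fx=3.3,fy=3.3)[:,:,::-1])
E
```

```text
[ 0.56074326 -0.27476011  0.40682464] [ 0.64340943 -0.38482744  0.82953813]
```

View pics/s10.png

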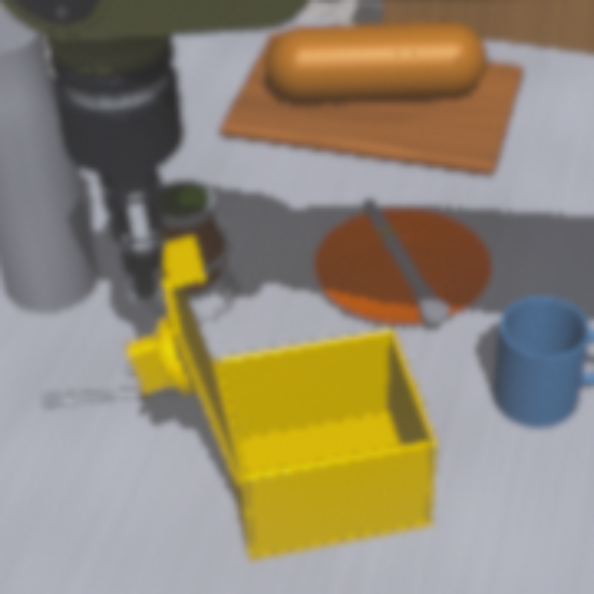

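Request:
move_arm:
  targets:
    - [13, -4, 0, 0, 0, 0]
    - [13, -4, 0, 0, 0, 0]
    - [13, 0, 0, 0, 0, 0]
    - [13, 0, 0, 0, 0, 0]
    - [12, -1, 0, 0, 0, 0]
    - [12, 4, 0, 0, 0, 0]
    - [12, 4, 0, 0, 0, 0]
    - [11, 5, 0, 0, 0, 0]
    - [0, 0, 0, 0, 0, 0]

```text
time: 14.35
ee_pos: [0.5362, -0.0313, 0.3991]
ee_rot: [0.171, -0.686, 0.686, -0.17]
force: [0.2, 0.7, 0.9]
gripper_width: -0.0002
```

Request:
move_arm:
  targets:
    - [11, 7, 0, 0, 0, 0]
    - [10, 7, 0, 0, 0, 0]
    - [10, 8, 0, 0, 0, 0]
    - [8, 9, 0, 0, 0, 0]
    - [8, 10, 0, 0, 0, 0]
    - [8, 10, 0, 0, 0, 0]
    - [0, 0, 0, 0, 0, 0]

```text
time: 15.05
ee_pos: [0.4875, -0.0566, 0.3465]
ee_rot: [-0.172, 0.687, -0.686, 0.169]
force: [0.2, 0.1, -0.2]
gripper_width: 0.0003
```

```bash
python3 - <<'E'
from h import *
print(tcp_uvz(),manip.get_obs()['force'])
s=manip.snapshot('side');cv2.imwrite('pics/s11.png',cv2.resize(s['color'][80:260,200:380],None,fx=3.3,fy=3.3)[:,:,::-1])
E
```

```text
[ 0.40628618 -0.27532204  0.34648781] [ 0.24013878  0.0834198  -0.23107737]
```

View pics/s11.png

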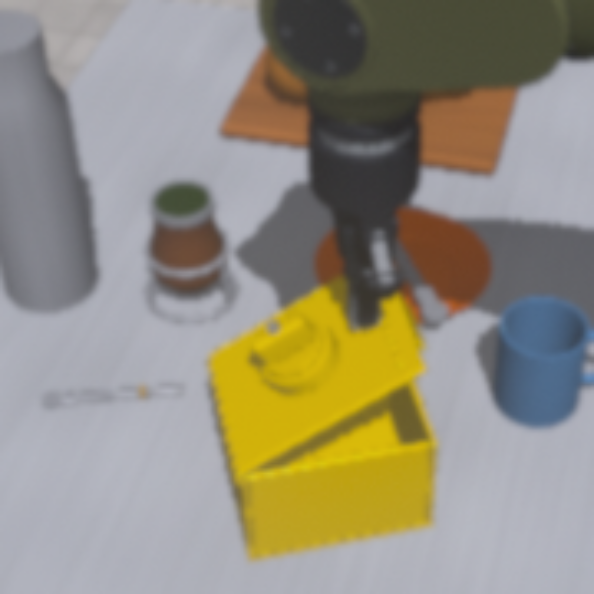

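Request:
move_arm:
  targets:
    - [7, 9, 0, 0, 0, 0]
    - [7, 10, 0, 0, 0, 0]
    - [7, 10, 0, 0, 0, 0]
    - [6, 9, 0, 0, 0, 0]
    - [4, 9, 0, 0, 0, 0]
    - [2, 6, 0, 0, 0, 0]
    - [0, 0, 0, 0, 0, 0]

```text
time: 15.8
ee_pos: [0.4591, -0.0719, 0.2948]
ee_rot: [-0.172, 0.687, -0.686, 0.17]
force: [0.0, -0.5, 0.0]
gripper_width: -0.0002
```

Request:
move_arm:
  targets:
    - [0, 3, 0, 0, 0, 0]
    - [0, 3, 0, 0, 0, 0]
    - [0, 3, 0, 0, 0, 0]
    - [0, 0, 0, 0, 0, 0]

```text
time: 16.2
ee_pos: [0.4601, -0.072, 0.2885]
ee_rot: [0.171, -0.686, 0.686, -0.171]
force: [-4.2, -0.4, 6.1]
gripper_width: -0.0003
```

Request:
move_arm:
  targets:
    - [0, 2, 0, 0, 0, 0]
    - [0, 0, 0, 0, 0, 0]

```text
time: 16.4
ee_pos: [0.4599, -0.072, 0.2865]
ee_rot: [0.171, -0.686, 0.686, -0.17]
force: [-5.1, -1.4, 7.8]
gripper_width: -0.0
```

Request:
move_arm:
  targets:
    - [0, 2, 0, 0, 0, 0]
    - [0, 0, 0, 0, 0, 0]

```text
time: 16.6
ee_pos: [0.46, -0.072, 0.2838]
ee_rot: [0.171, -0.686, 0.686, -0.171]
force: [-1.9, -0.4, 2.1]
gripper_width: -0.0003
```

Request:
move_arm:
  targets:
    - [0, 2, 0, 0, 0, 0]
    - [0, 0, 0, 0, 0, 0]

```text
time: 16.8
ee_pos: [0.4598, -0.0717, 0.2809]
ee_rot: [-0.171, 0.686, -0.686, 0.171]
force: [-0.0, -0.6, -0.3]
gripper_width: -0.0
```

Probably snapped; press a bit further to confirm a hard stop.

Request:
move_arm:
  targets:
    - [0, 2, 0, 0, 0, 0]
    - [0, 0, 0, 0, 0, 0]

```text
time: 17.0
ee_pos: [0.4601, -0.0718, 0.2802]
ee_rot: [-0.171, 0.686, -0.686, 0.171]
force: [-4.0, 1.0, 8.1]
gripper_width: 0.0002
```

Request:
move_arm:
  targets:
    - [0, 2, 0, 0, 0, 0]
    - [0, 0, 0, 0, 0, 0]

```text
time: 17.2
ee_pos: [0.4603, -0.0719, 0.28]
ee_rot: [-0.171, 0.686, -0.686, 0.171]
force: [-9.8, 1.5, 16.6]
gripper_width: 0.0002
```

Request:
move_arm:
  targets:
    - [0, -10, 0, 0, 0, 0]
    - [0, -40, 0, 0, 0, 0]
    - [10, -40, 0, 0, 0, 0]
    - [40, -10, 0, 0, 0, 0]
    - [40, 0, 0, 0, 0, 0]
    - [30, 0, 0, 0, 0, 0]
    - [0, 0, 0, 0, 0, 0]
  jaw: 0.4

```text
time: 17.9
ee_pos: [0.3519, -0.1288, 0.377]
ee_rot: [0.169, -0.686, 0.687, -0.17]
force: [1.1, -0.5, -0.2]
gripper_width: 0.0348
```

```bash
python3 - <<'E'
from h import *
print(tcp_uvz(),manip.get_obs()['ft_torque'],manip.get_obs()['force'])
s=manip.snapshot('side');np.save('side12.npy',s,allow_pickle=True);cv2.imwrite('pics/s12.png',cv2.resize(s['color'][140:260,230:350],None,fx=4.9,fy=4.9,interpolation=cv2.INTER_CUBIC)[:,:,::-1])
for l in('knob_grip','lid_front'):
  for d in manip.tip_of(l,s)[:2]: p=atz(s,*d['location'],.141 if l[0]=='k' else .107);print('side',l,d,p@U,p@V)
s=manip.snapshot('top');np.save('top12.npy',s,allow_pickle=True);cv2.imwrite('pics/t12.png',cv2.resize(s['color'][130:250,250:370],None,fx=4.9,fy=4.9,interpolation=cv2.INTER_CUBIC)[:,:,::-1])
for l in('knob_grip','lid_front'):
  for d in manip.tip_of(l,s)[:2]: p=atz(s,*d['location'],.141 if l[0]=='k' else .107);print('top',l,d,p@U,p@V)
for S in (np.load('side12.npy',allow_pickle=True).item(),s):
    P=cloud(S);hsv=cv2.cvtColor(S['color'],cv2.COLOR_RGB2HSV)
    y=(hsv[...,0]>22)&(hsv[...,0]<36)&(hsv[...,1]>130)&(abs(P[...,0]-.53)<.2)&(abs(P[...,1]+.02)<.2)
    Q=P[y]
    for lo,hi in((.10,.112),(.14,.156)):
        q=Q[(Q[:,2]>lo)&(Q[:,2]<hi)]
        if len(q)>4:
            u,v=q@U,q@V
            print(lo,len(q),np.percentile(q[:,2],[5,50,95]).round(4),np.percentile(u,[1,50,99]).round(3),np.percentile(v,[1,50,99]).round(3),cv2.minAreaRect(q[:,:2].astype(np.float32)))
E
```

```text
[ 0.25262853 -0.27672776  0.37698401] [ 0.05065455 -0.06370267  0.01966455] [ 1.07239162 -0.52079537 -0.16572729]
side knob_grip {'location': [192.0, 296.2], 'confidence': 0.81} 0.4426404642863777 -0.26574438311237425
side lid_front {'location': [229.9, 296.8], 'confidence': 0.37} 0.4619153180498959 -0.17505406064384738
top knob_grip {'location': [194.0, 317.6], 'confidence': 0.59} 0.4440948077787393 -0.2781114710480919
top lid_front {'location': [218.3, 330.3], 'confidence': 0.62} 0.370075002177223 -0.28073577786897136
0.1 1971 [0.1036 0.1071 0.1094] [0.358 0.443 0.517] [-0.336 -0.257 -0.21 ] ((0.515258252620697, -0.04092152416706085), (0.16327369213104248, 0.134694442152977), 28.582489013671875)
0.14 112 [0.1412 0.1495 0.1532] [0.419 0.441 0.461] [-0.28  -0.27  -0.266] ((0.5165807008743286, -0.03931683301925659), (0.04236253350973129, 0.01508838776499033), 28.13066291809082)
0.1 2104 [0.1025 0.1065 0.1103] [0.356 0.43  0.514] [-0.339 -0.274 -0.212] ((0.514244794845581, -0.043259747326374054), (0.16343307495117188, 0.12869542837142944), 27.711790084838867)
0.14 74 [0.145  0.1498 0.1539] [0.417 0.436 0.46 ] [-0.283 -0.276 -0.269] ((0.5163972973823547, -0.042421065270900726), (0.0435466505587101, 0.014088505879044533), 29.05070686340332)
```

View pics/s12.png

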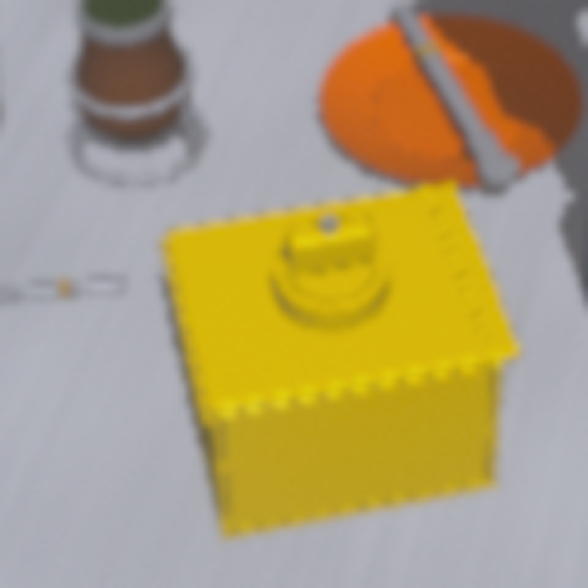

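View pics/t12.png

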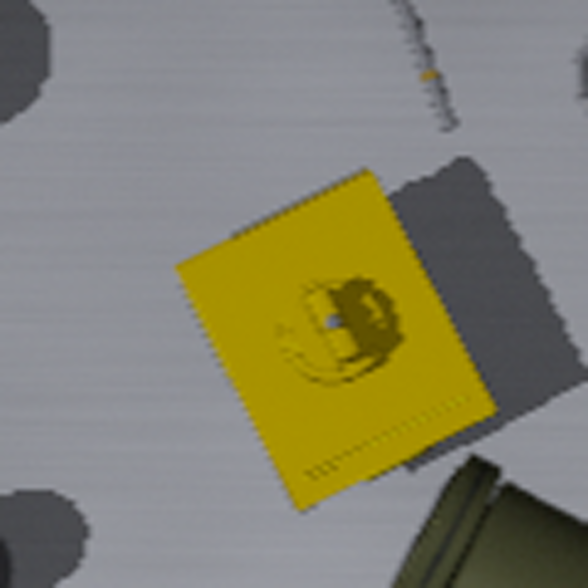

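```bash
python3 - <<'E'
from h import *
for n,r,c in(('side12',185.7,297.1),('top12',195.5,318)):
    s=np.load(n+'.npy',allow_pickle=True).item();p=atz(s,r-.4,c-.4,.157);print(n,p@U,p@V)
go(.439,-.274,.345)
for i in range(1):
    o=manip.get_obs();print(o['ft_torque'],o['force'])
E
```

```text
side12 0.4396112281489032 -0.2724000559459293
top12 0.4393225005743517 -0.2757215478993462
rot [0.03 0.52 0.01] shift [-183.6   32.1   -1.3] tool x in uv -1.0 -0.009 z 0.009 -1.0
[-0.02993843 -0.04718864  0.05237306] [ 0.24006374 -0.33353805  0.85330234]
```

Request:
move_arm:
  targets:
    - [-30, 0, 0, 0, 0.5, 0]
    - [-40, 0, 0, 0, 0, 0]
    - [-40, 0, 0, 0, 0, 0]
    - [-40, 0, 0, 0, 0, 0]
    - [-34, 0, -1.5, 0, 0, 0]
    - [0, 12, 0, 0, 0, 0]
    - [0, 0, 0, 0, 0, 0]
    - [0, 0, 0, 0, 0, 0]

```text
time: 19.0
ee_pos: [0.5158, -0.0415, 0.3641]
ee_rot: [-0.169, 0.687, -0.687, 0.167]
force: [0.2, 0.2, -0.0]
gripper_width: 0.0341
```

```bash
python3 - <<'E'
from h import *
print(tcp_uvz());go(.439,-.274,.305)
s=manip.snapshot('side');cv2.imwrite('pics/s13.png',cv2.resize(s['color'][130:250,230:350],None,fx=4.9,fy=4.9,interpolation=cv2.INTER_CUBIC)[:,:,::-1])
E
```

```text
[ 0.43835857 -0.27502938  0.36405315]
rot [ 0.08 -0.03  0.12] shift [-0.8 59.1 -0.9] tool x in uv -1.0 0.0 z -0.0 -1.0
```

View pics/s13.png

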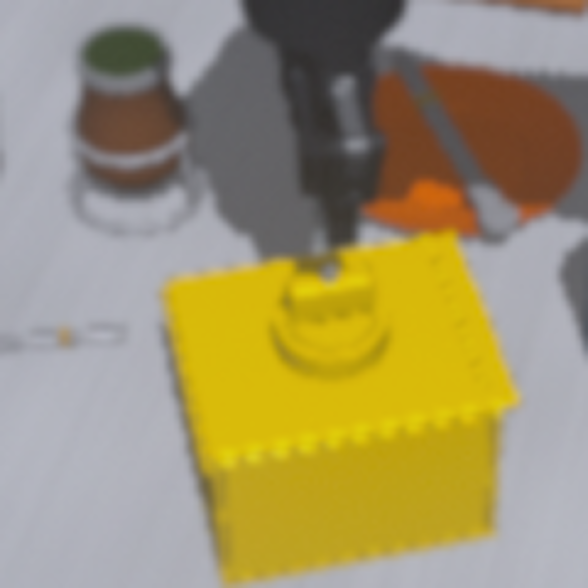

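Request:
move_arm:
  targets:
    - [0, 20, -0.8, 0, 0, 0]
    - [0, 20, 0, 0, 0, 0]
    - [0, 18, 0, 0, 0, 0]
    - [0, 0, 0, 0, 0, 0]
    - [0, 0, 0, 0, 0, 0]

```text
time: 19.55
ee_pos: [0.5156, -0.0414, 0.3078]
ee_rot: [0.167, -0.687, 0.687, -0.168]
force: [0.6, -0.3, 0.2]
gripper_width: 0.0341
```

Request:
move_arm:
  targets:
    - [0, 0, 0, 0, 0, 0]
    - [0, 0, 0, 0, 0, 0]
    - [0, 0, 0, 0, 0, 0]
    - [0, 0, 0, 0, 0, 0]
    - [0, 0, 0, 0, 0, 0]
    - [0, 0, 0, 0, 0, 0]
  jaw: 0
  grip_force: 20

```text
time: 20.15
ee_pos: [0.5161, -0.0405, 0.3091]
ee_rot: [-0.167, 0.687, -0.687, 0.168]
force: [-3.0, 3.5, 5.3]
gripper_width: 0.0134
```

```bash
python3 - <<'E'
from h import *
o=manip.get_obs();print(tcp_uvz(),o['ft_torque'],o['force'],o['joint_efforts'][5])
s=manip.snapshot('side');cv2.imwrite('pics/s14.png',cv2.resize(s['color'][130:250,230:350],None,fx=4.9,fy=4.9,interpolation=cv2.INTER_CUBIC)[:,:,::-1])
o=manip.get_obs();print(tcp_uvz(),o['ft_torque'],o['force'],o['joint_efforts'][5])
E
```

```text
[ 0.43911157 -0.27428695  0.30910169] [0.61566361 0.56631548 0.01511837] [-2.96353216  3.4899712   5.26455376] -0.015206434763967991
[ 0.43909988 -0.27428337  0.30911657] [ 0.61031512  0.56078916 -0.0081543 ] [-3.70549181  2.99463591  5.46959504] -0.015174904838204384
```

View pics/s14.png

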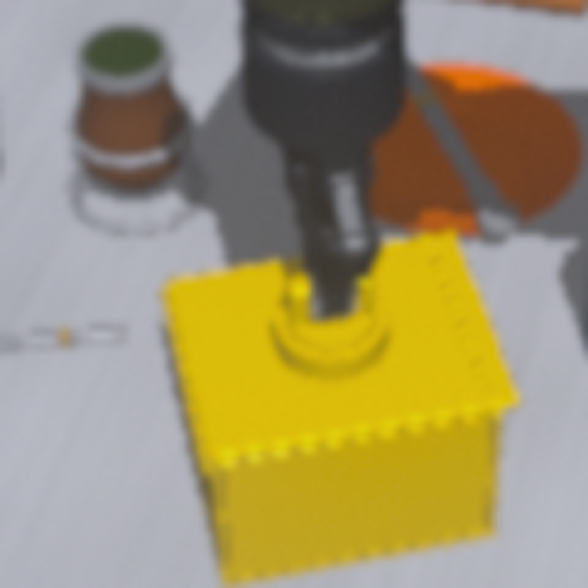

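Request:
move_arm:
  targets:
    - [0, -1, 0, 0, 0, 0]
    - [0, 0, 0, 0, -2.5, 0]
    - [0, 0, 0, 0, -2.5, 0]
    - [0, 0, 0, 0, -2.5, 0]
    - [0, 0, 0, 0, -2.5, 0]
    - [0, 0, 0, 0, -2.5, 0]
    - [0, 0, 0, 0, -2.5, 0]
    - [0, 0, 0, 0, 0, 0]

```text
time: 21.0
ee_pos: [0.5161, -0.0406, 0.3091]
ee_rot: [-0.255, 0.659, -0.659, 0.257]
force: [-0.7, 5.4, 3.4]
gripper_width: 0.0133
```

```bash
cat >> h.py <<'E'
def kn():
    t=[];e=[]
    for i in range(1):
        o=manip.get_obs();R=Rn.from_quat(o['ee_rot']).as_matrix()
        yaw=np.degrees(np.arctan2(R[1,2],R[0,2]))
        print('t',o['time'],'yaw',round(yaw,2),'j6',round(float(o['joints'][5]),4),'eff6',round(float(o['joint_efforts'][5]),4),'tq',o['ft_torque'].round(3),'F',o['force'].round(1),'w',round(o['gripper_width'],4),'uvz',tcp_uvz().round(4))
E
python3 -c "
from h import *
kn()"
```

```text
t 21.0 yaw -47.55 j6 0.6468 eff6 -0.1624 tq [0.818 0.279 0.03 ] F [-0.7  5.4  3.4] w 0.0133 uvz [ 0.4391 -0.2743  0.3091]
```

Request:
move_arm:
  targets:
    - [0, 0, 0, 0, -1.5, 0]
    - [0, 0, 0, 0, -1.5, 0]
    - [0, 0, 0, 0, -1.5, 0]
    - [0, 0, 0, 0, 0, 0]
    - [0, 0, 0, 0, 0, 0]

```text
time: 21.5
ee_pos: [0.5161, -0.0405, 0.3092]
ee_rot: [-0.281, 0.649, -0.648, 0.282]
force: [-0.8, 4.6, 3.1]
gripper_width: 0.0135
```

```bash
python3 -c "
from h import *
kn();manip.snapshot('side');kn()"
```

```text
t 21.5 yaw -43.09 j6 0.569 eff6 0.0185 tq [0.847 0.236 0.034] F [-0.8  4.6  3.1] w 0.0135 uvz [ 0.4391 -0.2743  0.3092]
t 21.55 yaw -43.09 j6 0.569 eff6 0.0213 tq [ 0.812  0.213 -0.006] F [-2.4  4.4  4.2] w 0.0136 uvz [ 0.4391 -0.2743  0.3091]
```

Request:
move_arm:
  targets:
    - [0, 0, 0, 0, -1.5, 0]
    - [0, 0, 0, 0, -1.5, 0]
    - [0, 0, 0, 0, 0, 0]
    - [0, 0, 0, 0, 0, 0]

```text
time: 21.95
ee_pos: [0.5161, -0.0405, 0.3091]
ee_rot: [-0.298, 0.641, -0.641, 0.299]
force: [-1.3, 4.8, 3.3]
gripper_width: 0.0132
```

```bash
python3 -c "
from h import *
kn();s=manip.snapshot('side');kn()
cv2.imwrite('pics/s15.png',cv2.resize(s['color'][130:250,230:350],None,fx=4.9,fy=4.9,interpolation=cv2.INTER_CUBIC)[:,:,::-1])"
```

```text
t 21.95 yaw -40.09 j6 0.5167 eff6 -0.0125 tq [ 0.79   0.28  -0.025] F [-1.3  4.8  3.3] w 0.0132 uvz [ 0.4391 -0.2743  0.3091]
t 22.0 yaw -40.1 j6 0.5167 eff6 -0.0097 tq [ 0.787  0.276 -0.065] F [-1.8  5.2  3.1] w 0.0132 uvz [ 0.4391 -0.2743  0.3091]
```

View pics/s15.png

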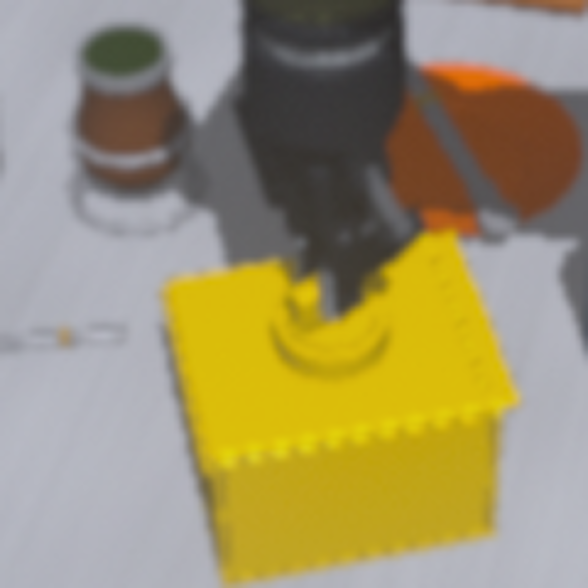

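Request:
move_arm:
  targets:
    - [0, 0, 0, 0, -1.5, 0]
    - [0, 0, 0, 0, -1.5, 0]
    - [0, 0, 0, 0, 0, 0]
    - [0, 0, 0, 0, 0, 0]

```text
time: 22.4
ee_pos: [0.5161, -0.0405, 0.3091]
ee_rot: [-0.314, 0.633, -0.633, 0.316]
force: [-2.3, 5.0, 3.9]
gripper_width: 0.0131
```

```bash
python3 -c "
from h import *
kn();s=manip.snapshot('side');kn()"
```

```text
t 22.4 yaw -37.09 j6 0.4643 eff6 0.0101 tq [ 0.863  0.253 -0.008] F [-2.3  5.   3.9] w 0.0131 uvz [ 0.4391 -0.2743  0.3091]
t 22.45 yaw -37.09 j6 0.4643 eff6 0.0129 tq [ 0.825  0.203 -0.025] F [-1.8  5.3  3.5] w 0.0133 uvz [ 0.4391 -0.2742  0.3091]
```

Request:
move_arm:
  targets:
    - [0, 0, 0, 0, -1.5, 0]
    - [0, 0, 0, 0, -1.5, 0]
    - [0, 0, 0, 0, 0, 0]
    - [0, 0, 0, 0, 0, 0]

```text
time: 22.85
ee_pos: [0.5161, -0.0405, 0.3091]
ee_rot: [-0.331, 0.625, -0.624, 0.332]
force: [-2.7, 6.1, 3.8]
gripper_width: 0.0136
```

```bash
python3 -c "
from h import *
kn();s=manip.snapshot('side');kn()"
```

```text
t 22.85 yaw -34.09 j6 0.4119 eff6 0.0291 tq [ 0.893  0.283 -0.036] F [-2.7  6.1  3.8] w 0.0136 uvz [ 0.4391 -0.2743  0.3091]
t 22.9 yaw -34.09 j6 0.4119 eff6 0.0318 tq [0.87  0.234 0.044] F [-1.7  6.   3.5] w 0.0132 uvz [ 0.4391 -0.2742  0.3091]
```

Request:
move_arm:
  targets:
    - [0, 0, 0, 0, -1.5, 0]
    - [0, 0, 0, 0, -1.5, 0]
    - [0, 0, 0, 0, 0, 0]
    - [0, 0, 0, 0, 0, 0]

```text
time: 23.3
ee_pos: [0.5161, -0.0405, 0.3091]
ee_rot: [-0.347, 0.616, -0.615, 0.348]
force: [-1.5, 4.9, 3.4]
gripper_width: 0.0131
```

```bash
python3 -c "
from h import *
kn();s=manip.snapshot('side');kn()"
```

```text
t 23.3 yaw -31.09 j6 0.3596 eff6 -0.0017 tq [0.884 0.251 0.034] F [-1.5  4.9  3.4] w 0.0131 uvz [ 0.4391 -0.2742  0.3091]
t 23.35 yaw -31.09 j6 0.3596 eff6 0.0012 tq [ 0.8    0.274 -0.029] F [-1.5  5.1  3.2] w 0.0136 uvz [ 0.4391 -0.2742  0.3091]
```

Request:
move_arm:
  targets:
    - [0, 0, 0, 0, -1.5, 0]
    - [0, 0, 0, 0, -1.5, 0]
    - [0, 0, 0, 0, 0, 0]
    - [0, 0, 0, 0, 0, 0]

```text
time: 23.75
ee_pos: [0.5161, -0.0405, 0.3091]
ee_rot: [-0.363, 0.607, -0.606, 0.364]
force: [-1.8, 5.0, 3.0]
gripper_width: 0.0135
```

```bash
python3 -c "
from h import *
kn();s=manip.snapshot('side');kn();manip.snapshot('side');kn()"
```

```text
t 23.75 yaw -28.08 j6 0.307 eff6 0.084 tq [0.871 0.273 0.074] F [-1.8  5.   3. ] w 0.0135 uvz [ 0.4391 -0.2742  0.3091]
t 23.8 yaw -28.08 j6 0.307 eff6 0.0866 tq [0.855 0.218 0.08 ] F [-1.9  4.5  4. ] w 0.0137 uvz [ 0.4391 -0.2742  0.3091]
t 23.85 yaw -28.08 j6 0.307 eff6 0.0866 tq [0.873 0.239 0.053] F [-2.1  6.1  3.2] w 0.0132 uvz [ 0.4391 -0.2742  0.3091]
```

Request:
move_arm:
  targets:
    - [0, 0, 0, 0, -1.5, 0]
    - [0, 0, 0, 0, -1.5, 0]
    - [0, 0, 0, 0, 0, 0]
    - [0, 0, 0, 0, 0, 0]

```text
time: 24.25
ee_pos: [0.5161, -0.0405, 0.3091]
ee_rot: [-0.379, 0.597, -0.596, 0.38]
force: [-1.7, 5.1, 3.3]
gripper_width: 0.0139
```

```bash
python3 -c "
from h import *
kn();s=manip.snapshot('side');kn();manip.snapshot('side');kn()"
```

```text
t 24.25 yaw -25.08 j6 0.2547 eff6 0.0531 tq [0.896 0.229 0.076] F [-1.7  5.1  3.3] w 0.0139 uvz [ 0.4391 -0.2742  0.3091]
t 24.3 yaw -25.09 j6 0.2548 eff6 0.0559 tq [0.884 0.194 0.107] F [-2.8  5.   2.5] w 0.0133 uvz [ 0.4391 -0.2742  0.3091]
t 24.35 yaw -25.08 j6 0.2548 eff6 0.0563 tq [0.828 0.24  0.063] F [-1.9  5.3  3.7] w 0.0137 uvz [ 0.4391 -0.2742  0.3091]
```

Request:
move_arm:
  targets:
    - [0, 0, 0, 0, -1.5, 0]
    - [0, 0, 0, 0, -1, 0]
    - [0, 0, 0, 0, 0, 0]
    - [0, 0, 0, 0, 0, 0]

```text
time: 24.75
ee_pos: [0.5161, -0.0405, 0.3091]
ee_rot: [-0.392, 0.588, -0.588, 0.393]
force: [-1.5, 4.6, 3.6]
gripper_width: 0.0133
```

```bash
python3 -c "
from h import *
kn();s=manip.snapshot('side');kn();manip.snapshot('side');kn()
cv2.imwrite('pics/s16.png',cv2.resize(s['color'][130:250,230:350],None,fx=4.9,fy=4.9,interpolation=cv2.INTER_CUBIC)[:,:,::-1])"
```

```text
t 24.75 yaw -22.59 j6 0.2112 eff6 0.0314 tq [ 0.874  0.262 -0.001] F [-1.5  4.6  3.6] w 0.0133 uvz [ 0.4391 -0.2742  0.3091]
t 24.8 yaw -22.59 j6 0.2112 eff6 0.0332 tq [ 0.88   0.214 -0.011] F [-2.4  5.4  2.5] w 0.0133 uvz [ 0.4391 -0.2742  0.3091]
t 24.85 yaw -22.59 j6 0.2112 eff6 0.0333 tq [0.874 0.28  0.026] F [-2.5  5.   3.4] w 0.0133 uvz [ 0.4391 -0.2742  0.3091]
```

View pics/s16.png

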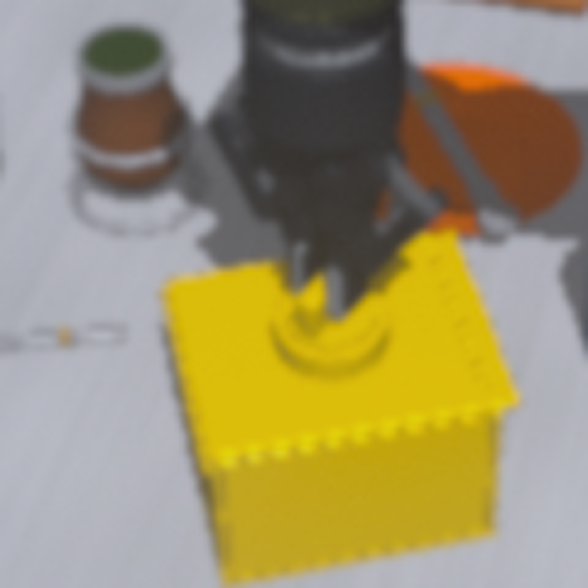

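Request:
move_arm:
  targets:
    - [0, 0, 0, 0, -1, 0]
    - [0, 0, 0, 0, 0, 0]
    - [0, 0, 0, 0, 0, 0]
    - [0, 0, 0, 0, 0, 0]

```text
time: 25.25
ee_pos: [0.5161, -0.0405, 0.3091]
ee_rot: [-0.397, 0.585, -0.585, 0.398]
force: [-2.4, 5.6, 4.2]
gripper_width: 0.0133
```

```bash
python3 -c "
from h import *
kn();s=manip.snapshot('side');kn();manip.snapshot('side');kn();manip.snapshot('side');kn()"
```

```text
t 25.25 yaw -21.59 j6 0.1938 eff6 0.0288 tq [0.86  0.254 0.039] F [-2.4  5.6  4.2] w 0.0133 uvz [ 0.4391 -0.2742  0.3091]
t 25.3 yaw -21.59 j6 0.1937 eff6 0.0287 tq [0.86  0.265 0.081] F [-0.6  5.7  2.8] w 0.0133 uvz [ 0.4391 -0.2742  0.3091]
t 25.35 yaw -21.59 j6 0.1938 eff6 0.0287 tq [0.938 0.255 0.065] F [-2.2  5.8  2.9] w 0.0133 uvz [ 0.4391 -0.2742  0.3091]
t 25.4 yaw -21.59 j6 0.1937 eff6 0.0287 tq [ 0.928  0.231 -0.006] F [-1.5  4.5  4.5] w 0.0133 uvz [ 0.4391 -0.2742  0.3091]
```

Request:
move_arm:
  targets:
    - [0, 0, 0, 0, 0, 0]
    - [0, 0, 0, 0, 0, 0]
    - [0, 0, 0, 0, 0, 0]
    - [0, -10, 0, 0, 0, 0]
    - [0, -30, 0, 0, 0, 0]
    - [0, -30, 0, 0, 0, 0]
    - [0, 0, 0, 0, 0, 0]
  jaw: 0.4

```text
time: 26.1
ee_pos: [0.5172, -0.0413, 0.3845]
ee_rot: [0.395, -0.582, 0.587, -0.4]
force: [0.7, 0.1, -0.3]
gripper_width: 0.0343
```

```bash
python3 -c "
from h import *
kn()
s=manip.snapshot('side');kn()
cv2.imwrite('pics/s17.png',cv2.resize(s['color'][160:220,265:325],None,fx=9,fy=9,interpolation=cv2.INTER_CUBIC)[:,:,::-1])
b=np.load('side12.npy',allow_pickle=True).item()
cv2.imwrite('pics/s12b.png',cv2.resize(b['color'][160:220,265:325],None,fx=9,fy=9,interpolation=cv2.INTER_CUBIC)[:,:,::-1])
for S in(b,s):
    P=cloud(S);hsv=cv2.cvtColor(S['color'],cv2.COLOR_RGB2HSV)
    m=(abs(P[...,0]-.516)<.01)&(abs(P[...,1]+.040)<.01)&(P[...,2]>.14)
    print(np.sort(P[...,2][m])[-15:].round(4), hsv[m][np.argsort(P[...,2][m])[-8:]].tolist())
    g=(hsv[...,1]<90)&m;print(g.sum(),P[g].round(4).tolist())
"
```

```text
t 26.1 yaw -21.56 j6 0.1932 eff6 -0.0008 tq [-0.01  -0.     0.008] F [ 0.7  0.1 -0.3] w 0.0343 uvz [ 0.4396 -0.2755  0.3845]
t 26.15 yaw -21.56 j6 0.1932 eff6 0.0002 tq [-0.043 -0.021 -0.009] F [ 0.6  0.3 -0.9] w 0.0343 uvz [ 0.4392 -0.2751  0.3819]
[0.1524 0.1525 0.1525 0.1528 0.1532 0.1538 0.1542 0.1558 0.1558 0.156
 0.1564 0.1565 0.1573 0.1579 0.1599] [[23, 121, 175], [22, 81, 155], [23, 99, 168], [21, 58, 154], [22, 87, 172], [22, 42, 151], [22, 97, 176], [23, 128, 181]]
5 [[0.5163, -0.0438, 0.1565], [0.5178, -0.0398, 0.1564], [0.5152, -0.0395, 0.1573], [0.5171, -0.037, 0.1558], [0.5152, -0.0392, 0.1542]]
[0.526  0.526  0.526  0.5263 0.5263 0.5263 0.5264 0.5264 0.5265 0.5266
 0.5266 0.5269 0.527  0.527  0.527 ] [[32, 74, 90], [33, 74, 90], [32, 73, 94], [33, 75, 95], [32, 76, 94], [32, 71, 93], [32, 72, 92], [32, 73, 91]]
92 [[0.5212, -0.0498, 0.526], [0.5192, -0.0497, 0.5263], [0.517, -0.0486, 0.527], [0.5245, -0.0476, 0.5247], [0.5215, -0.0441, 0.5265], [0.5198, -0.0448, 0.5264], [0.5187, -0.0475, 0.5253], [0.5166, -0.047, 0.5258], [0.5144, -0.0458, 0.5266], [0.5133, -0.0488, 0
[... 1489 characters left out ...]
5], [0.5146, -0.0311, 0.3186], [0.5247, -0.0346, 0.3115], [0.5222, -0.034, 0.3124], [0.5192, -0.0314, 0.3149], [0.5238, -0.0315, 0.3112], [0.5223, -0.0341, 0.3096], [0.5194, -0.0319, 0.3117], [0.5244, -0.0332, 0.3071], [0.5218, -0.0319, 0.3085], [0.524, -0.0316, 0.3057], [0.5245, -0.0331, 0.3017], [0.5223, -0.0331, 0.3021], [0.5252, -0.0349, 0.2975], [0.5218, -0.0314, 0.3007], [0.5248, -0.0333, 0.2959], [0.522, -0.0317, 0.2977], [0.5248, -0.0333, 0.2932], [0.5232, -0.0353, 0.2919], [0.525, -0.0336, 0.2901], [0.5221, -0.0316, 0.2921], [0.5203, -0.0334, 0.2911], [0.5251, -0.0335, 0.2873], [0.5225, -0.0328, 0.2884], [0.5194, -0.0301, 0.291], [0.5207, -0.0341, 0.2848], [0.5177, -0.0319, 0.2871]]
```

View pics/s17.png

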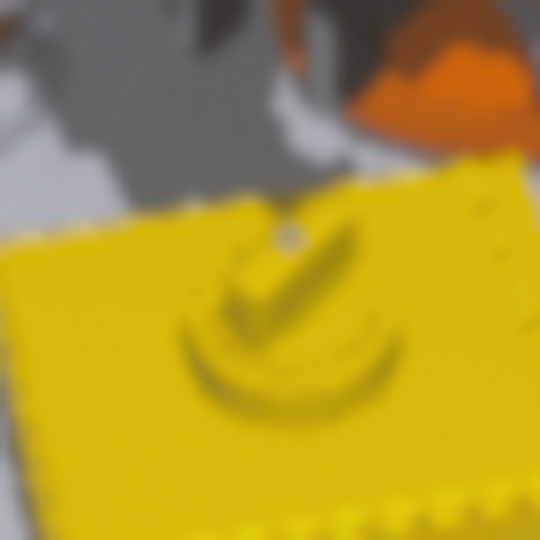

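View pics/s12b.png

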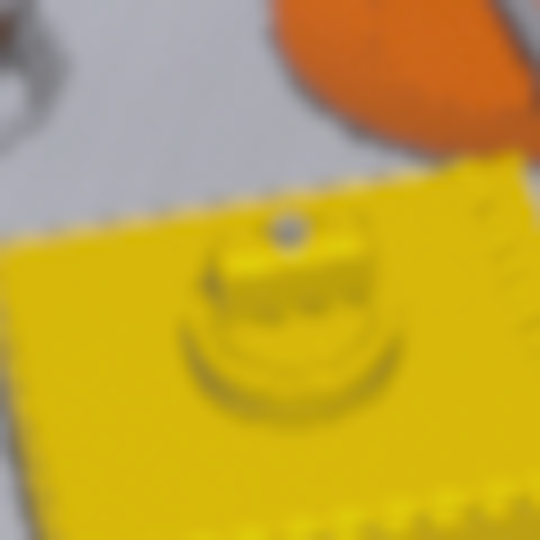

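```bash
python3 -c "
from h import *
s=manip.snapshot('side');b=np.load('side12.npy',allow_pickle=True).item()
c=uvz(.439,-.274,0)
print('proj high/low',proj(s,[c+[0,0,.158],c+[0,0,.152]]))
for S in(b,s):
    P=cloud(S);hsv=cv2.cvtColor(S['color'],cv2.COLOR_RGB2HSV)
    m=(np.hypot(P[...,0]-c[0],P[...,1]-c[1])<.02)&(P[...,2]>.135)&(P[...,2]<.17)
    g=(hsv[...,1]<140)&m;w=np.argwhere(g);print(g.sum(),w.mean(0),np.sort(P[g][:,2]).round(4),np.sort(P[m][:,2])[-10:].round(4))
    w=(255-hsv[178:196,290:304,1].astype(float))*(hsv[178:196,290:304,1]<170);print((w.sum(1)).astype(int))
    q=P[(np.hypot(P[...,0]-c[0],P[...,1]-c[1])<.03)&(P[...,2]>.143)&(P[...,2]<.17)];r=cv2.minAreaRect(q[:,:2].astype(np.float32));print(r)
"
```

```text
proj high/low [[184.52328504 296.79492634]
 [186.28012655 296.83785509]]
10 [185.  296.8] [0.1506 0.1542 0.1558 0.1558 0.156  0.1564 0.1565 0.1573 0.1579 0.1599] [0.1539 0.1542 0.1558 0.1558 0.156  0.1564 0.1565 0.1573 0.1579 0.1599]
[3416 3408 3091 2181  902  281  554  690  601  224    0    0    0    0
    0    0    0    0]
((0.5165807008743286, -0.03931683301925659), (0.04236253350973129, 0.01508838776499033), 28.13066291809082)
7 [186.         296.71428571] [0.1498 0.1511 0.1514 0.1519 0.1529 0.1534 0.1549] [0.1525 0.1527 0.1527 0.1527 0.1529 0.153  0.1534 0.1534 0.1536 0.1549]
[3504 3345 2764 1578  397    0    0  347  519  343    0    0    0    0
    0    0    0    0]
((0.5167354345321655, -0.039446331560611725), (0.04319855570793152, 0.015172505751252174), 68.64210510253906)
```

Request:
move_arm:
  targets:
    - [0, -40, 0, 0, 0, 0]
    - [0, -40, 0, 0, 0, 0]
    - [0, 0, 0, 0, 0, 0]
    - [0, 0, 0, 0, 0, 0]

```text
time: 26.6
ee_pos: [0.5158, -0.041, 0.4582]
ee_rot: [0.398, -0.585, 0.585, -0.398]
force: [-0.2, 0.1, 0.5]
gripper_width: 0.0342
```

```bash
python3 -c "
from h import *
s=manip.snapshot('side');save(s,'s18')
b=np.load('top.npy',allow_pickle=True).item()
c=uvz(.439,-.274,0)
P=cloud(s);hsv=cv2.cvtColor(s['color'],cv2.COLOR_RGB2HSV)
m=(np.hypot(P[...,0]-c[0],P[...,1]-c[1])<.02)&(P[...,2]>.135)&(P[...,2]<.17)
g=(hsv[...,1]<140)&m;print(np.sort(P[g][:,2]).round(4))
y=(hsv[...,0]>22)&(hsv[...,0]<36)&(hsv[...,1]>130);Q=P[y];u=Q@U
for a in(.365,.38,.40,.50): k=(abs(u-a)<.006)&(Q[:,2]>.09)&(Q[:,2]<.13)&(abs(Q@V+.274)<.06);print(a,np.median(Q[k][:,2]))
kn()
"
```

```text
[0.1498 0.1515 0.152  0.153  0.1535 0.1536 0.1547]
0.365 0.10698369633064164
0.38 0.10706319656844568
0.4 0.1071282849387958
0.5 0.1070682599730059
t 26.65 yaw -21.56 j6 0.1931 eff6 0.0003 tq [ 0.057  0.018 -0.013] F [-0.2 -0.3 -0.9] w 0.034 uvz [ 0.4385 -0.2745  0.4566]
```

View pics/s18.png

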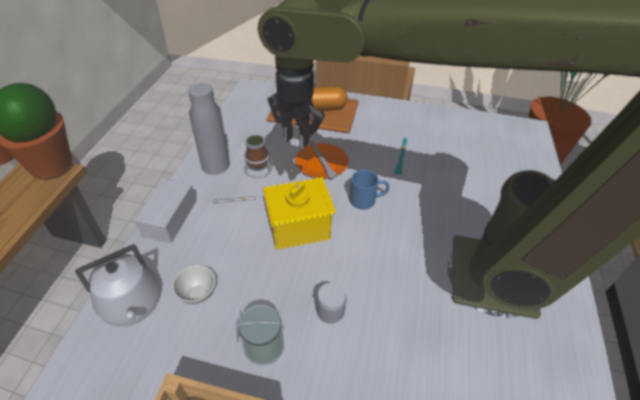

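Lid flat at 107 mm, pin top at about 152 mm (dropped), bombilla on the plate, everything else in place, gripper clear. Handing in.

```bash
python3 -c "
from plant import manip
print(manip.sign_off())"
```

```text
the job is handed in; nothing more can be done
None
```

I carried out all the steps in the order asked and handed the job in at about 26.7 s of the 72 s allowed. No verdict is reported.

- **Bombilla:** I took it off the caddy and laid it across the orange plate. It is longer than the plate, so it lies flat on the rim from side to side.
- **Lid:** I swung it shut and pressed the front edge. The catch gave way and the lid met a hard stop. The lid's top then measured 107 mm along its whole length, as it should when shut.
- **Knob:** I turned it anticlockwise in small steps. At about 0.60 rad the torque rose, so I eased on a few degrees to relax it, to about 0.71 rad, and let go. The search only needed this one direction.
- **Pin:** After letting go, the pin's top measured about 152 mm, against about 157 mm before. That is about 5 mm lower, and its side no longer shows.
- **Rest of the scene:** In the last picture everything else stands where it was by eye, and the gripper is well clear.

**Uncertain:** Just before release the wrist torque was noisy (0 to 0.08 N m), so it could not show that the coupling was fully relaxed. The bar did not visibly move when I let go, so any remaining wind-up should be small.

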